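Load the leaning sample changer in running order

ROBOT

A 6-joint arm with a two-finger parallel gripper is mounted at the origin on a cart in front of the work surface, level with it; the furniture and walls round the work are solid. World frame = base frame: x ahead of the robot, y to its left, z up, the work surface at z = 0. Lengths are in mm, angles in degrees, forces in N, time in s.
With the tool pointing down it reaches from about 300 to 850 mm from the base axis. Payload 4.2 kg.
Tool frame: the origin (TCP) lies at the very end of the fingers, on their centre line; the grasp point (between the pads) lies 19 mm behind it (env.grip_depth is the distance from the TCP to the grasp point, in mm); z points along the fingers, y is the line along which they close (so a half turn about z gives the same grasp; the last joint's range is limited). The gripper opens to 91 mm and grips with 3 to 60 N. Pads are 32 mm wide; open, the fingers measure 118 mm over their backs; the gripper's body (76 mm by 178 mm) begins 60 mm behind the grasp point.
Start: joints at [-75.172, 18.312, 89.639, -0, 72.044, -1.146], TCP at [158.244, -552.813, 213.976] pointing down, gripper open.
Joint ranges: [-177.97, 177.97], [-48.28, 115.42], [12.27, 149.76], [-77.06, 257.06], [2.81, 150.46], [-146.56, 146.56]. Speed limits (degrees/s): [147.25, 147.25, 180, 180, 180, 180].

INTERFACE

Orientations are given as [roll, pitch, yaw] about the fixed x, y, z axes, in that order (R = Rz(yaw) Ry(pitch) Rx(roll)).
In Python, from workcell import env, cams gives the robot as it stands.
- The arm moves only by the tool apply_moves, never from a script. Its argument "deltas" is a list of rows, each a list of 5 numbers: the shift along the tool's x, y, z in m, then the turn about the tool's z in rad, then the opening, from -1 (shut) to 1 (fully open), so that 0 is half open. In form: [[tx, ty, tz, roll, gripper], ...]. A call has 1 to 5 rows; each row is the pose to reach, as a shift and turn from the pose commanded when the call began, along the tool's axes at that moment; what a row does not reach only later rows make up. A row lasts 1/10 s, in which the tool goes at most 50 mm and 8.59 degrees, less where a joint would pass 70% of its speed; a pose out of reach is approached as far as the arm can. A call with a gripper value outside its range is refused whole. The fingers move at their own pace and stop on an object; "grip_force" is the grip in N (left out, the last holds). Time passes only in rows, so rows that repeat a pose let the fingers close. It gives the time, the measured TCP pose, the force, the opening and the grip force at its end, in the units of the state.
- env.state(): the state, without advancing time (a new reading comes with each control period).
- cams.grab_frame(name): name is "side" or "top" or "wrist"; returns the picture (384x512x3 uint8, blue, green, red); there is no depth.
- cams.get_calibration(name): a dict with "mtx" (3x3 intrinsics, pixels), "eye" and "attitude" of the camera in the world; the wrist camera has in their place "tool_from_camera" (4x4, takes a point from camera to tool coordinates, whose origin is the TCP and whose axes are the flange's). Camera axes: x right, y down, z forward; pixel columns grow to the right and rows downward; lengths in mm; the calibration is good to about 2 mm. A picture is of the moment at which its call begins: read the wrist's pose just before it. get_calibration takes no time and is no camera call.
- env.job_done(): hands the job in; it is judged then, once.
The state is a dict: "time_s": time; "qpos": joint angles; "qvel": joint speeds; "effort": joint torques, N m; "ee_pos": TCP position; "ee_rot": TCP orientation; "force": force on the tool from outside, world axes, zero at the start; "torque": the same for the moment, N m; "gripper_width": finger opening in mm; "gripper_force": force on a finger pad.
Only numpy, scipy, OpenCV 4.12 (cv2) and the standard library are available. Lean on these libraries where they do the work, as an engineer would, in place of code of your own. Each camera call takes 0.05 s, during which the arm holds its last target. There are 200 camera calls.

TASK

Load the sample changer in running order: lower the red-capped tube into pocket 1, which stands in the open loading bay, right down to the bottom, and let go of it; then turn the carousel one place counter-clockwise (the black knob on top turns it) so that pocket 2 comes to the middle of the bay, and lower the blue-capped tube to the bottom of pocket 2 and let go. Do not drop the tubes in, and leave the beaker, the tape, the timer and the marker where they stand.

Things in the scene. Friction and masses are not known exactly. Their poses are not given: they have to be found in the camera images.
- red_tube_centre (a point): Centre of the red-capped sample tube: round, 115 mm long, body 29 mm in diameter, foot tapering to 12 mm over the lowest 18 mm, ribbed cap 34 mm in diameter over the top 15 mm (42.5 to 57.5 mm above the centre), 40 to 80 g; to be held by the cap. z runs from foot to cap. It starts upright in one end hole of the rack, its foot 6 mm above the bench.
- red_tube_tip (a point): Underside of the red-capped tube's foot, on its axis, 57.5 mm below its centre; same axes.
- blue_tube_centre (a point): Centre of the blue-capped sample tube, the same in all but the cap's colour; it starts in the other end hole of the rack.
- blue_tube_tip (a point): Underside of the blue-capped tube's foot, on its axis, 57.5 mm below its centre; same axes.
- rack: Fixed yellow tube rack, 60 x 184 x 70 mm (x, y, z), origin at the middle of its underside, z up. Row of three 32 mm holes along its y, 52 mm apart; the tubes stand in the two end holes, the middle one is empty. Tubes reach 64 mm down into it; the caps' tops stand 121 mm above the bench.
- changer: Fixed sample changer: white drum, 224 mm in diameter, on a grey wedge foot 262 x 200 mm. Origin on the bench under the carousel's centre, z up; its front, with the loading bay, faces -x of this frame. The drum's axis crosses the carousel's flat white deck 155 mm above this origin and leans 30 degrees from vertical toward -x. The hood's rear edge is highest, 247 mm above the bench.
- hood (a point): Middle of the inner edge of the hood's roof at the bay, 38 mm above the deck (along the axis), 30 mm from the axis. The fixed clear hood covers all pockets but the one in the bay: its wall rises at the drum's edge, its roof lies 38 to 41 mm above the deck. The bay is a gap in roof and wall, 120 mm wide, from this edge to the open front. A tube fully down stands 30 mm out of the deck and passes under the roof.
- bay (a point): Front middle of the loading bay on the drum's edge, at deck height, above the small blue triangle on the drum; 112 mm from the carousel's axis.
- carousel (a joint): Angle of the carousel about its leaning axis, rad: 0 with pocket 1 in the middle of the bay, growing counter-clockwise as seen looking down on the deck; at 1.257 (72 degrees) pocket 2 is in the middle of the bay. Starts up to 0.13 off 0. Stops at -0.7 and 5.5; light friction (0.15 N m), no detent; it stays where it is left.
- knob (a point): Middle of the black round ribbed knob that turns the carousel, on the carousel's axis, 66 mm above the deck along it (25 mm above the hood's roof). Knob: 44 mm in diameter, from 50 to 80 mm above the deck, on a thin shaft through the roof. z points along the leaning axis, up and out; the frame turns with the carousel.
- pocket_1 (a point): Centre of the mouth of pocket 1, at deck height (one black dot on the deck beside it). Five pockets lie 78 mm from the axis, 72 degrees apart, numbered by dots. Pocket: round bore 33 mm in diameter, 85 mm deep, flat floor, parallel to the carousel's axis; z points out of the pocket along that axis. Turns with the carousel.
- floor_1 (a point): Centre of the floor of pocket 1, 85 mm below its mouth; same axes.
- pocket_2 (a point): Centre of the mouth of pocket 2 (two black dots), the next one clockwise from pocket 1 as seen from above the deck: from the robot's side it lies to the left of the bay and starts under the hood. Same bore and axes as pocket 1.
- floor_2 (a point): Centre of the floor of pocket 2, 85 mm below its mouth; same axes.
- beaker: Bystander: grey-white plastic beaker, 69 mm wide, 83 mm tall, origin at the middle of its underside.
- tape_roll: Bystander: roll of tan tape lying flat, 104 mm wide, 25 mm tall, origin at the middle of its underside.
- bench_timer: Bystander: small white timer with three buttons, 72 x 66 x 21 mm, origin at the middle of its underside.
- marker_1: Bystander: blue and white marker pen lying down, 135 mm long, origin at the middle of its underside.

How it is judged:
By the outcome, as a careful person would: the job done as asked, in the order asked, and still so for the second after the job is handed in, with the robot touching nothing.
It also fails if it takes over 67 s, if anything falls off the work surface, if the arm or the gripper's body presses on something with over 40 N, if the wrist force passes 120 N, or if a joint passes its speed limit or range.

## Working session

There is one attempt and no reset: what is moved stays moved. The work goes in short steps, Python scripts to look and compute and a tool call to move; the robot and the scene stay as the last step left them, time stands still between calls to the robot, and variables do not carry over. Pictures are saved under pics/ and viewed, at most 10 in all, crops included, and the job is handed in when it is done.

Besides the shell and the picture viewer there is one more tool, called by a JSON object that holds its "fn" and its "kwargs". apply_moves: Moves the arm, as the interface text tells. Its arguments: {"type":"object","properties":{"deltas":{"type":"array"},"grip_force":{"type":"number"}},"required":["deltas"]}

```bash
ls; mkdir -p pics
python3 - <<'E'
from workcell import env,cams
import cv2,numpy as np
np.set_printoptions(precision=4,suppress=True)
for n in("side","top","wrist"):
    im=cams.grab_frame(n);cv2.imwrite(f"pics/{n}0.png",im)
    c=cams.get_calibration(n);print(n,c)
a=cv2.imread("pics/side0.png");b=cv2.imread("pics/top0.png")
cv2.imwrite("pics/top0b.png",cv2.resize(b,(800,600),interpolation=cv2.INTER_CUBIC))
print(env.state())
E
```

```text
pics
side {'mtx': array([[465.9725,   0.    , 264.2394],
       [  0.    , 465.9725, 192.4822],
       [  0.    ,   0.    ,   1.    ]]), 'eye': array([ 240.8746, -947.2337,  935.3762]), 'attitude': array([-131.1142,    0.5663,  -17.6076])}
top {'mtx': array([[439.5946,   0.    , 259.7805],
       [  0.    , 439.5946, 185.3162],
       [  0.    ,   0.    ,   1.    ]]), 'eye': array([ 309.9514,  -88.2271, 1345.628 ]), 'attitude': array([-169.3788,   -1.3052,  -88.4919])}
wrist {'mtx': array([[309.5096,   0.    , 252.8067],
       [  0.    , 309.5096, 195.3092],
       [  0.    ,   0.    ,   1.    ]]), 'tool_from_camera': array([[  -0.0017,   -0.9715,   -0.2369,   65.2019],
       [   1.    ,   -0.0015,   -0.0008,    1.4741],
       [   0.0004,   -0.2369,    0.9715, -169.1157],
       [   0.    ,    0.    ,    0.    ,    1.    ]])}
{'time_s': 0.15, 'qpos': array([-75.1715,  18.3433,  89.6884,  -0.0023,  72.043 ,  -1.1444]), 'qvel': array([ 0.0894, -0.0408, -0.1404, -0.014 , -0.0923, -0.0034]), 'effort': array([  0.0013, -41.2773, -23.2155,   0.0728,   0.0433,  -0.0001]), 'ee_pos': array([ 158.1413, -552.4529,  213.326 ]), 'ee_rot': array([-179.9253,    0.0007,   15.9737]), 'force': array([-0.0913,  0.6077, -0.3519]), 'torque': array([ 0.0353,  0.0212, -0.034 ]), 'gripper_force': 0.0, 'gripper_width': 91.11821730861138}
```

View pics/top0b.png

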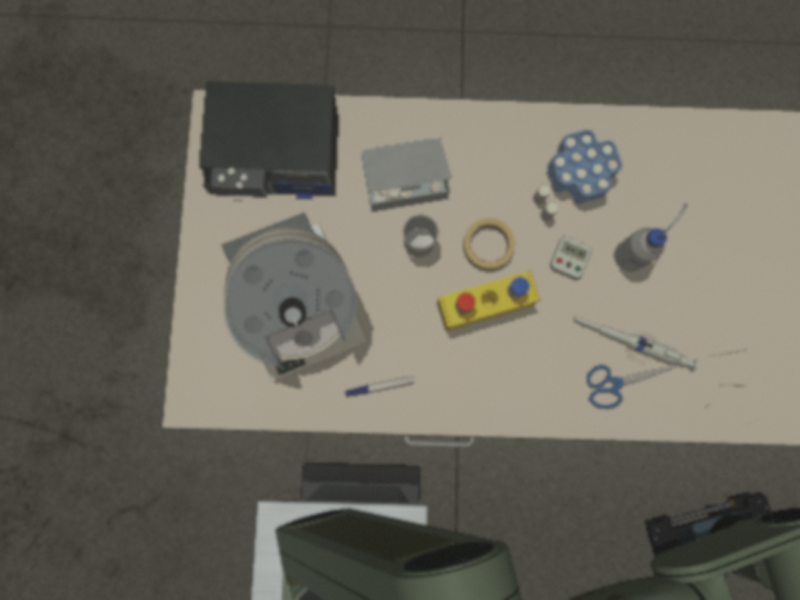

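View pics/side0.png

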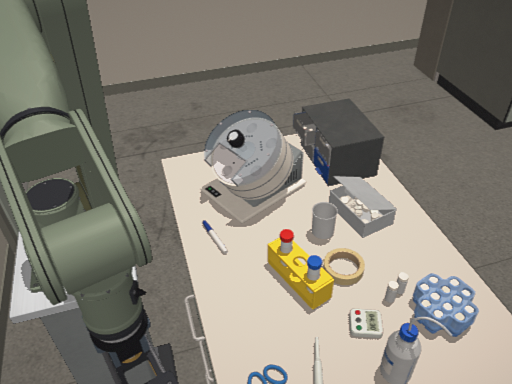

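{"fn": "apply_moves", "kwargs": {"deltas": [[0,0.05,-0.04,0,1],[0,0.1,-0.08,0,1],[0,0.15,-0.12,0,1],[0,0.2,-0.16,0,1],[0,0.25,-0.2,0,1]]}}

```text
time_s: 0.65
ee_pos: [210.8, -736.4, 367.0]
ee_rot: [179.9, -0.0, 16.0]
force: [0.2, -2.0, 1.4]
gripper_width: 91.5
gripper_force: 0.0
```

{"fn": "apply_moves", "kwargs": {"deltas": [[0,0.05,0,0,1],[0,0.1,0,0,1],[0,0.15,0,0,1],[0,0.2,0,0,1],[0,0.25,0,0,1]]}}

```text
time_s: 1.15
ee_pos: [240.3, -839.5, 315.5]
ee_rot: [177.8, 0.0, 16.0]
force: [-0.2, -1.0, 0.5]
gripper_width: 91.3
gripper_force: 0.0
```

Run:
```python
from workcell import env
import numpy as np
np.set_printoptions(precision=3,suppress=True)
s=env.state()
for k in('time_s','qpos','ee_pos','ee_rot'):print(k,s[k])
```

```text
time_s 1.15
qpos [-74.794  52.807  12.266   0.032 112.715  -0.754]
ee_pos [ 240.29  -839.528  315.532]
ee_rot [177.788   0.     15.973]
```

{"fn": "apply_moves", "kwargs": {"deltas": [[0,0.05,0,0,1],[0,0.1,0,0,1],[0,0.15,0,0,1]]}}

```text
time_s: 1.45
ee_pos: [249.6, -872.1, 280.4]
ee_rot: [175.5, 0.0, 16.0]
force: [-0.3, -0.3, 0.2]
gripper_width: 91.7
gripper_force: 0.0
```

{"fn": "apply_moves", "kwargs": {"deltas": [[0,-0.05,0,0,1],[0,-0.1,0,0,1],[0,-0.15,0,0,1]]}}

```text
time_s: 1.75
ee_pos: [220.5, -770.4, 271.9]
ee_rot: [175.4, 0.0, 16.0]
force: [0.6, -0.5, 0.5]
gripper_width: 91.1
gripper_force: 0.0
```

```bash
cat > h.py <<'E'
import numpy as np,cv2
from scipy.spatial.transform import Rotation as R
from workcell import env,cams
np.set_printoptions(precision=2,suppress=True)
def cam(n,s=None):
    c=cams.get_calibration(n)
    if n=="wrist":
        T=np.eye(4);T[:3,:3]=R.from_euler('xyz',s['ee_rot'],degrees=True).as_matrix();T[:3,3]=s['ee_pos']
        T=T@c['tool_from_camera'];return c['mtx'],T[:3,:3],T[:3,3]
    return c['mtx'],R.from_euler('xyz',c['attitude'],degrees=True).as_matrix(),c['eye']
def ray(C,p):
    K,Rm,e=C;d=Rm@np.linalg.solve(K,[p[0],p[1],1.]);return e,d/np.linalg.norm(d)
def onz(C,p,z):
    e,d=ray(C,p);return e+d*(z-e[2])/d[2]
def tri(rs):
    A=np.zeros((3,3));b=np.zeros(3)
    for e,d in rs:
        P=np.eye(3)-np.outer(d,d);A+=P;b+=P@e
    x=np.linalg.solve(A,b);return x,[np.linalg.norm((np.eye(3)-np.outer(d,d))@(x-e)) for e,d in rs]
def proj(C,X):
    K,Rm,e=C;q=(np.atleast_2d(X)-e)@Rm@K.T;return q[:,:2]/q[:,2:]
E
python3 - <<'E'
from h import *
a=cv2.imread("pics/top0.png");b=cv2.imread("pics/side0.png")
s=4
A=cv2.resize(a[130:250,135:235],None,fx=s,fy=s,interpolation=cv2.INTER_CUBIC)
B=cv2.resize(b[105:225,200:300],None,fx=s,fy=s,interpolation=cv2.INTER_CUBIC)
cv2.imwrite("pics/ch.png",np.hstack([A,B]))
for n,im in(("top",a),("side",b)):
    f=im.astype(int);B_,G,R_=f[...,0],f[...,1],f[...,2]
    for nm,m in(("red",(R_>120)&(G<70)&(B_<70)),("blue",(B_>110)&(R_<60))):
        k,l,st,c=cv2.connectedComponentsWithStats(m.astype(np.uint8))
        print(n,nm,[(st[i].tolist(),c[i].round(1).tolist()) for i in range(1,k) if st[i,4]>15], [onz(cam(n),c[i],117) for i in range(1,k) if st[i,4]>15])
s=env.state();print(s['qpos'],s['ee_pos'],s['ee_rot'])
E
```

```text
top red [([293, 189, 10, 10, 67], [297.5, 193.8])] [array([ 519.92, -217.99,  117.  ])]
top blue [] []
side red [([280, 230, 13, 13, 133], [286.2, 235.7])] [array([ 519.27, -218.83,  117.  ])]
side blue [([316, 168, 6, 6, 16], [318.6, 170.4]), ([203, 221, 8, 9, 27], [206.7, 225.3]), ([308, 256, 13, 14, 146], [314.1, 262.2]), ([401, 324, 16, 15, 137], [408.9, 330.5]), ([264, 365, 23, 19, 146], [274.9, 374.7]), ([248, 373, 18, 11, 65], [256.7, 377.1])] [array([691.01,  -8.98, 117.  ]), array([ 344.06, -124.12,  117.  ]), array([ 551.53, -316.69,  117.  ]), array([ 663.67, -538.63,  117.  ]), array([ 380.85, -544.22,  117.  ]), array([ 347.54, -538.37,  117.  ])]
[-74.88  37.06  50.33   0.07  88.02  -0.86] [ 220.46 -770.41  271.85] [175.4    0.    15.97]
```

View pics/ch.png

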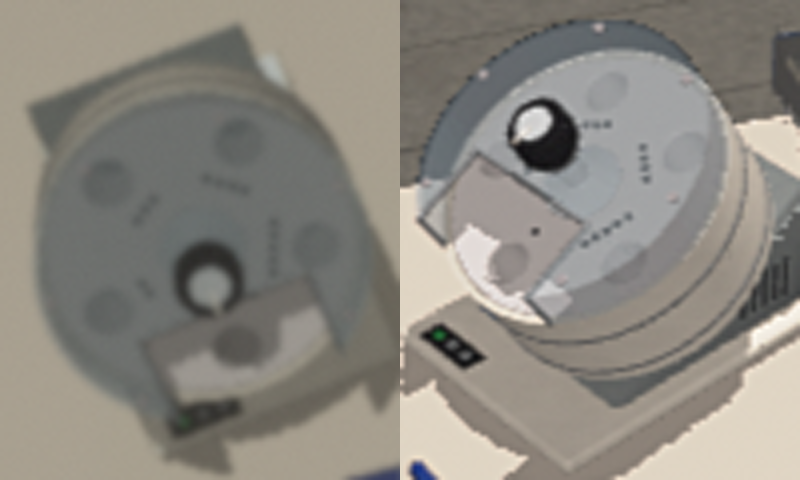

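```bash
cat >> h.py <<'E'
def chg(p,P):
    "changer-frame points (r,ang,h): ang from front, ccw about axis"
    X,Y,yaw,q,Z=p;out=[]
    T=np.array([[np.cos(yaw),-np.sin(yaw),0],[np.sin(yaw),np.cos(yaw),0],[0,0,1]])
    ax=np.array([-.5,0,3**.5/2]);f=np.array([-3**.5/2,0,-.5]);l=np.cross(ax,f)
    for r,a,h in P: out.append(T@(np.array([0,0,155])+h*ax+r*(np.cos(a)*f+np.sin(a)*l))+[X,Y,Z])
    return np.array(out)
E
python3 - <<'E'
from h import *
from scipy.optimize import least_squares
t=lambda a:np.array(a)/4+[135,130]
s=lambda a:np.array(a)/4+[100,105]
k=2*np.pi/5
top=t([(140,345),(318,278),(245,345),(107,312),(107,182),(238,142),(318,243)])
sid=s([(480,153),(585,222),(510,262),(608,92),(685,152),(627,262)])
rc=(30**2+60**2)**.5;ra=np.arctan2(60,30)
def pts(p,idx):
    q=p[3];A=[(rc,-ra,38),(rc,ra,38)]+[(78,q-i*k,0) for i in range(5)]
    return chg(p,[A[i] for i in idx])
f=lambda p:np.r_[(proj(cam("top"),pts(p,range(7)))-top).ravel(),(proj(cam("side"),pts(p,[0,1,2,4,5,6]))-sid).ravel()]
r=least_squares(f,[600,60,.3,0,0],loss='soft_l1')
print(r.x,np.degrees(r.x[2:4]));print(f(r.x).reshape(-1,2))
p=r.x
print("pocket1",chg(p,[(78,p[3],0)]),"bay pocket0",chg(p,[(78,0,0)]),"knob",chg(p,[(0,0,66)]))
b=tri([ray(cam("side"),(314.1,262.2)),ray(cam("top"),(519*.64,288*.64))]);print(b)
b=tri([ray(cam("side"),(286.2,235.7)),ray(cam("top"),(297.5,193.8))]);print(b)
E
```

```text
[508.83  91.07   0.4   -0.05   2.31] [23.07 -2.6 ]
[[-0.27 -1.83]
 [-2.45 -1.29]
 [-1.04  0.72]
 [ 1.25  0.5 ]
 [ 0.39  0.8 ]
 [ 0.52  0.09]
 [ 0.25  0.49]
 [ 0.32 -0.58]
 [ 0.78  1.51]
 [-0.19  0.5 ]
 [-0.37 -0.33]
 [ 0.34 -0.6 ]
 [-0.3  -0.23]]
pocket1 [[445.35  67.88 118.35]] bay pocket0 [[446.68  64.6  118.31]] knob [[478.46  78.14 214.47]]
(array([ 550.87, -316.88,  117.24]), [np.float64(0.6276692852426488), np.float64(0.6276692852424646)])
(array([ 519.75, -217.94,  116.05]), [np.float64(0.25317682921738316), np.float64(0.2531768292172243)])
```

{"fn": "apply_moves", "kwargs": {"deltas": [[0,-0.05,0,0,1],[0,-0.1,0,0,1],[0,-0.15,0,0,1],[0,-0.2,0,0,1],[0,-0.25,0,0,1]]}}

```text
time_s: 2.25
ee_pos: [151.5, -529.4, 254.7]
ee_rot: [175.3, 0.0, 16.0]
force: [0.1, 0.4, 1.4]
gripper_width: 91.0
gripper_force: 0.0
```

{"fn": "apply_moves", "kwargs": {"deltas": [[0,-0.05,0,0,1],[0,-0.1,0,0,1],[0,-0.15,0,0,1],[0,-0.19,0,0,1],[0,-0.19,0,0,1]]}}

```text
time_s: 2.75
ee_pos: [98.6, -344.4, 239.4]
ee_rot: [175.5, 0.0, 16.0]
force: [1.6, 0.1, 1.8]
gripper_width: 91.1
gripper_force: 0.0
```

Run:
```python
from h import *
s=env.state()
for k in('time_s','qpos','ee_pos','ee_rot','force'):print(k,s[k])
print(np.hypot(*s['ee_pos'][:2]))
```

```text
time_s 2.75
qpos [-76.    -5.42 113.81   0.16  67.14  -2.03]
ee_pos [  98.62 -344.41  239.37]
ee_rot [175.52   0.01  15.98]
force [1.55 0.07 1.77]
358.2515845680816
```

```bash
cat > arm.py <<'E'
from h import *
from scipy.optimize import least_squares
D=[([18.3433,89.6884,72.043],574.64,213.3),([52.807,12.266,112.715],873.24,315.5),([37.06,50.33,88.02],801.33,271.85),([-5.42,113.81,67.14],358.25,239.37)]
def fk(q,m):
    a,h,L1,L2,o,L3=m;A=np.radians(q[0]);B=A+np.radians(q[1])+o;T=np.radians(sum(q))
    return np.array([a+L1*np.sin(A)+L2*np.sin(B)+L3*np.sin(T),h+L1*np.cos(A)+L2*np.cos(B)+L3*np.cos(T)])
g=least_squares(lambda m:np.r_[np.concatenate([fk(q,m)-[r,z] for q,r,z in D]),1e-3*(m[4])],[50,300,350,350,-.2,300])
M=g.x
if __name__=="__main__":
    print(M,g.fun)
    lo=[-48,12.5,3];hi=[115,149,150]
    # inner radius boundary for vertical tool by z
    for z in range(100,900,100):
        out=[]
        for r in range(0,900,10):
            best=None
            for s0 in([20,90,70],[-30,140,60]):
                q=least_squares(lambda q:np.r_[fk(q,M)-[r,z],(sum(q)-180)*3],s0,bounds=(lo,hi))
                if best is None or q.cost<best.cost:best=q
            if best.cost<1: out.append((r,best.x.round(0)))
        if out:print(z,out[0],out[-1])
E
python3 arm.py
```

```text
[  0.25 141.06 591.66 417.66   0.06 336.32] [ 0.    0.04 -0.01  0.02  0.01 -0.05 -0.01 -0.01  0.  ]
100 (0, array([-41., 149.,  72.])) (890, array([54., 41., 86.]))
200 (0, array([-45., 135.,  90.])) (890, array([53., 28., 99.]))
300 (0, array([-44., 121., 103.])) (870, array([ 54.,  13., 114.]))
400 (0, array([-41., 107., 115.])) (800, array([ 46.,  15., 119.]))
500 (0, array([-37.,  91., 125.])) (720, array([ 39.,  13., 128.]))
600 (0, array([-31.,  74., 137.])) (600, array([ 29.,  15., 135.]))
700 (0, array([-23.,  53., 150.])) (440, array([ 19.,  14., 147.]))
```

```bash
cat > plan.py <<'E'
from h import *
def plan(wps,grip=1,step=50,s=None,start=None):
    "wps: list of (x,y,z,roll_total_deg[,step]); prints calls of rows"
    s=s or env.state();Rm=R.from_euler('xyz',s['ee_rot'],degrees=True)
    p=np.array(s['ee_pos'] if start is None else start,float);rows=[];roll=0.
    for w in wps:
        st=w[4] if len(w)>4 else step
        t=np.array(w[:3],float);d=t-p;n=max(1,int(np.ceil(np.linalg.norm(d)/st-.02)),int(np.ceil(abs(w[3]-roll)/8.5-.02)))
        for i in range(1,n+1):rows.append((p+d*i/n,roll+(w[3]-roll)*i/n))
        p=t;roll=w[3]
    p0=np.array(s['ee_pos'] if start is None else start,float);r0=0.
    for i in range(0,len(rows),5):
        B=Rm*R.from_euler('z',r0,degrees=True)
        print([[*(round(float(v),4) for v in B.inv().apply(q-p0)/1000),round(float(np.radians(r-r0)),3),grip] for q,r in rows[i:i+5]])
        p0,r0=rows[min(i+4,len(rows)-1)]
E
python3 - <<'E'
from plan import *
plan([(300,0,480,-44),(-110,380,560,-44)])
E
```

```text
[[0.0288, -0.0256, -0.0261, -0.077, 1], [0.0577, -0.0512, -0.0523, -0.154, 1], [0.0865, -0.0768, -0.0784, -0.23, 1], [0.1153, -0.1024, -0.1046, -0.307, 1], [0.1442, -0.128, -0.1307, -0.384, 1]]
[[0.0363, -0.0129, -0.0261, -0.077, 1], [0.0727, -0.0259, -0.0523, -0.154, 1], [0.109, -0.0388, -0.0784, -0.23, 1], [0.1453, -0.0517, -0.1046, -0.307, 1], [0.1816, -0.0647, -0.1307, -0.384, 1]]
[[0.0099, -0.045, -0.0098, 0.0, 1], [0.0198, -0.0899, -0.0195, 0.0, 1], [0.0296, -0.1349, -0.0293, 0.0, 1], [0.0395, -0.1799, -0.039, 0.0, 1], [0.0494, -0.2248, -0.0488, 0.0, 1]]
[[0.0099, -0.045, -0.0098, 0.0, 1], [0.0198, -0.0899, -0.0195, 0.0, 1], [0.0296, -0.1349, -0.0293, 0.0, 1], [0.0395, -0.1799, -0.039, 0.0, 1], [0.0494, -0.2248, -0.0488, 0.0, 1]]
[[0.0099, -0.045, -0.0098, 0.0, 1], [0.0198, -0.0899, -0.0195, 0.0, 1]]
```

{"fn": "apply_moves", "kwargs": {"deltas": [[0.029,-0.026,-0.026,-0.077,1],[0.058,-0.051,-0.052,-0.154,1],[0.0865,-0.077,-0.078,-0.23,1],[0.115,-0.102,-0.105,-0.307,1],[0.144,-0.128,-0.131,-0.384,1]]}}

```text
time_s: 3.25
ee_pos: [201.4, -175.9, 362.2]
ee_rot: [175.6, 1.6, 38.0]
force: [1.7, -1.2, -0.1]
gripper_width: 91.1
gripper_force: 0.0
```

{"fn": "apply_moves", "kwargs": {"deltas": [[0.036,-0.013,-0.026,-0.077,1],[0.073,-0.026,-0.052,-0.154,1],[0.109,-0.039,-0.078,-0.23,1],[0.145,-0.052,-0.105,-0.307,1],[0.182,-0.065,-0.131,-0.384,1]]}}

```text
time_s: 3.75
ee_pos: [302.0, -2.2, 482.9]
ee_rot: [176.5, 2.9, 60.1]
force: [0.9, -0.8, -0.0]
gripper_width: 91.4
gripper_force: 0.0
```

{"fn": "apply_moves", "kwargs": {"deltas": [[0.01,-0.045,-0.01,0,1],[0.02,-0.09,-0.02,0,1],[0.03,-0.135,-0.03,0,1],[0.04,-0.18,-0.04,0,1],[0.05,-0.225,-0.05,0,1]]}}

```text
time_s: 4.25
ee_pos: [140.5, 146.9, 514.6]
ee_rot: [176.8, 2.6, 59.9]
force: [1.4, 1.6, -0.0]
gripper_width: 90.9
gripper_force: 0.0
```

{"fn": "apply_moves", "kwargs": {"deltas": [[0.01,-0.045,-0.01,0,1],[0.02,-0.09,-0.02,0,1],[0.03,-0.135,-0.03,0,1],[0.04,-0.18,-0.04,0,1],[0.06,-0.27,-0.06,0,1]]}}

```text
time_s: 4.75
ee_pos: [-30.3, 305.3, 549.4]
ee_rot: [177.0, 2.7, 60.0]
force: [1.4, 0.6, 1.4]
gripper_width: 91.4
gripper_force: 0.0
```

Run:
```python
from plan import *
s=env.state()
for k in('time_s','qpos','ee_pos','ee_rot','force'):print(k,s[k])
Rm=R.from_euler('xyz',s['ee_rot'],degrees=True).as_matrix();z=Rm[:,2];print(z,np.degrees(np.arccos(-z[2])),np.degrees(np.arctan2(z[1],z[0])))
plan([(-150,450,680,0)])
```

```text
time_s 4.75
qpos [ 94.49  -5.65  70.42  -1.03 119.14 123.96]
ee_pos [-30.26 305.32 549.36]
ee_rot [177.05   2.72  60.  ]
force [1.44 0.6  1.36]
[ 0.02 -0.07 -1.  ] 4.012981175883593 -72.60057854416478
[[0.0118, -0.0338, -0.0285, 0.0, 1], [0.0237, -0.0676, -0.057, 0.0, 1], [0.0355, -0.1014, -0.0855, 0.0, 1], [0.0473, -0.1351, -0.114, 0.0, 1], [0.0592, -0.1689, -0.1425, 0.0, 1]]
```

{"fn": "apply_moves", "kwargs": {"deltas": [[0.012,-0.034,-0.028,0,1],[0.024,-0.068,-0.057,0,1],[0.035,-0.101,-0.085,0,1],[0.047,-0.135,-0.114,0,1],[0.059,-0.169,-0.142,0,1]]}}

```text
time_s: 5.25
ee_pos: [-140.0, 440.4, 669.7]
ee_rot: [177.1, 2.8, 60.0]
force: [-1.1, 1.0, 1.0]
gripper_width: 91.3
gripper_force: 0.0
```

{"fn": "apply_moves", "kwargs": {"deltas": [[0.012,-0.034,-0.028,0,1],[0.024,-0.068,-0.057,0,1],[0.024,-0.068,-0.057,0,1]]}}

```text
time_s: 5.55
ee_pos: [-160.9, 432.7, 675.0]
ee_rot: [175.7, 4.1, 59.9]
force: [0.4, -0.2, -0.1]
gripper_width: 90.8
gripper_force: 0.0
```

```bash
cat > st.py <<'E'
from plan import *
def st():
    s=env.state()
    for k in('time_s','qpos','ee_pos','ee_rot','force'):print(k,s[k])
    print("r",np.hypot(*s['ee_pos'][:2]),"w",s['gripper_width'])
    z=R.from_euler('xyz',s['ee_rot'],degrees=True).as_matrix()[:,2];print("tilt",np.degrees(np.arccos(-z[2])),"@",np.degrees(np.arctan2(z[1],z[0])))
    return s
if __name__=="__main__":st()
E
python3 st.py
```

```text
time_s 5.55
qpos [108.78  23.25  12.27   0.52 150.46 139.2 ]
ee_pos [-160.87  432.69  674.97]
ee_rot [175.67   4.13  59.86]
force [ 0.45 -0.23 -0.15]
r 461.6262529568329 w 90.84218694229929
tilt 5.982661397682089 @ -73.69407675532797
```

Run:
```python
from plan import *
plan([(320,0,600,20),(125,-430,670,37)])
```

```text
[[-0.0091, 0.0446, 0.0094, 0.025, 1], [-0.0181, 0.0893, 0.0188, 0.05, 1], [-0.0272, 0.1339, 0.0283, 0.075, 1], [-0.0363, 0.1786, 0.0377, 0.1, 1], [-0.0454, 0.2232, 0.0471, 0.125, 1]]
[[-0.0035, 0.0454, 0.0094, 0.025, 1], [-0.0069, 0.0908, 0.0188, 0.05, 1], [-0.0104, 0.1363, 0.0283, 0.075, 1], [-0.0138, 0.1817, 0.0377, 0.1, 1], [-0.0173, 0.2271, 0.0471, 0.125, 1]]
[[0.0022, 0.0455, 0.0094, 0.025, 1], [0.0044, 0.091, 0.0188, 0.05, 1], [0.0067, 0.1365, 0.0283, 0.075, 1], [0.0089, 0.182, 0.0377, 0.1, 1], [-0.0358, 0.1985, 0.0345, 0.129, 1]]
[[-0.0422, 0.0221, -0.0032, 0.03, 1], [-0.0843, 0.0443, -0.0065, 0.059, 1], [-0.1265, 0.0664, -0.0097, 0.089, 1], [-0.1686, 0.0886, -0.0129, 0.119, 1], [-0.2108, 0.1107, -0.0162, 0.148, 1]]
[[-0.0384, 0.0281, -0.0032, 0.03, 1], [-0.0769, 0.0563, -0.0065, 0.059, 1], [-0.1153, 0.0844, -0.0097, 0.089, 1], [-0.1537, 0.1125, -0.0129, 0.119, 1]]
```

{"fn": "apply_moves", "kwargs": {"deltas": [[-0.009,0.045,0.009,0.025,1],[-0.018,0.089,0.019,0.05,1],[-0.027,0.134,0.028,0.075,1],[-0.036,0.179,0.038,0.1,1],[-0.045,0.223,0.047,0.125,1]]}}

```text
time_s: 6.05
ee_pos: [12.3, 274.2, 651.2]
ee_rot: [175.5, 3.0, 52.6]
force: [0.5, 0.2, 0.7]
gripper_width: 90.9
gripper_force: 0.0
```

{"fn": "apply_moves", "kwargs": {"deltas": [[-0.0035,0.045,0.009,0.025,1],[-0.007,0.091,0.019,0.05,1],[-0.01,0.136,0.028,0.075,1],[-0.014,0.182,0.038,0.1,1],[-0.017,0.227,0.047,0.125,1]]}}

```text
time_s: 6.55
ee_pos: [176.7, 126.1, 625.3]
ee_rot: [174.8, 2.3, 45.7]
force: [0.7, 0.7, 0.2]
gripper_width: 91.4
gripper_force: 0.0
```

{"fn": "apply_moves", "kwargs": {"deltas": [[0.002,0.0455,0.009,0.025,1],[0.004,0.091,0.019,0.05,1],[0.007,0.136,0.028,0.075,1],[0.009,0.182,0.038,0.1,1],[-0.036,0.198,0.035,0.129,1]]}}

```text
time_s: 7.05
ee_pos: [299.0, -38.7, 606.2]
ee_rot: [174.5, 2.3, 38.3]
force: [1.1, -0.9, -0.0]
gripper_width: 91.4
gripper_force: 0.0
```

{"fn": "apply_moves", "kwargs": {"deltas": [[-0.042,0.022,-0.003,0.03,1],[-0.084,0.044,-0.006,0.059,1],[-0.126,0.066,-0.01,0.089,1],[-0.169,0.089,-0.013,0.119,1],[-0.211,0.111,-0.016,0.148,1]]}}

```text
time_s: 7.55
ee_pos: [195.5, -251.8, 646.3]
ee_rot: [173.6, 1.3, 29.8]
force: [1.6, -0.5, 0.6]
gripper_width: 91.1
gripper_force: 0.0
```

{"fn": "apply_moves", "kwargs": {"deltas": [[-0.038,0.028,-0.003,0.03,1],[-0.077,0.056,-0.006,0.059,1],[-0.115,0.084,-0.01,0.089,1],[-0.154,0.112,-0.013,0.119,1]]}}

```text
time_s: 7.95
ee_pos: [118.3, -422.8, 674.7]
ee_rot: [173.5, 0.8, 23.0]
force: [1.3, -0.4, 0.4]
gripper_width: 91.2
gripper_force: 0.0
```

Run:
```python
from st import *
st();plan([(150,-550,750,0)])
```

```text
time_s 7.95
qpos [-76.05   9.1   34.71   0.3  129.62  -8.87]
ee_pos [ 118.26 -422.8   674.68]
ee_rot [173.47   0.8   22.98]
force [ 1.33 -0.43  0.4 ]
r 439.02517637508294 w 91.24650602275871
tilt 6.575700275026355 @ -74.01999423337936
[[-0.0054, 0.0343, -0.015, 0.0, 1], [-0.0107, 0.0686, -0.0299, 0.0, 1], [-0.0161, 0.1029, -0.0449, 0.0, 1], [-0.0215, 0.1372, -0.0598, 0.0, 1]]
```

Run:
```python
from plan import *
plan([(93,-326,770,0),(110,-380,765,0)])
```

```text
[[0.0044, -0.0292, -0.0354, 0.0, 1], [0.0088, -0.0583, -0.0708, 0.0, 1], [0.0132, -0.0875, -0.1061, 0.0, 1], [0.0105, -0.0598, -0.1004, 0.0, 1], [0.0078, -0.0321, -0.0947, 0.0, 1]]
```

{"fn": "apply_moves", "kwargs": {"deltas": [[0.004,-0.029,-0.035,0,1],[0.009,-0.058,-0.071,0,1],[0.013,-0.087,-0.106,0,1],[0.01,-0.06,-0.1,0,1],[0.008,-0.032,-0.095,0,1]]}}

```text
time_s: 8.45
ee_pos: [102.3, -347.5, 746.7]
ee_rot: [176.0, 0.4, 23.1]
force: [1.3, 0.4, 0.0]
gripper_width: 91.1
gripper_force: 0.0
```

```bash
python3 st.py
```

```text
time_s 8.45
qpos [-75.62  13.29  12.27   0.46 150.45  -8.34]
ee_pos [ 102.3  -347.49  746.74]
ee_rot [176.02   0.38  23.11]
force [1.28 0.4  0.02]
r 362.23783599200715 w 91.13146010633561
tilt 3.99724279292588 @ -72.3837967826057
```

{"fn": "apply_moves", "kwargs": {"deltas": [[-0.003,0.027,0.002,0,1],[-0.006,0.054,0.004,0,1],[-0.006,0.054,0.004,0,1]]}}

```text
time_s: 8.75
ee_pos: [111.0, -375.6, 728.6]
ee_rot: [178.7, -0.1, 23.2]
force: [0.9, 0.1, -0.4]
gripper_width: 91.1
gripper_force: 0.0
```

```bash
python3 st.py
```

```text
time_s 8.75
qpos [-75.44  16.05  12.28   0.52 150.35  -8.18]
ee_pos [ 110.97 -375.58  728.56]
ee_rot [178.66  -0.06  23.19]
force [ 0.93  0.11 -0.39]
r 391.6288918038779 w 91.11311095528568
tilt 1.341478659169398 @ -64.41845541501173
```

Run:
```python
from plan import *
plan([(117,-393,722,0),(530,-250,300,0)])
```

```text
[[-0.0013, 0.0182, 0.007, 0.0, 1], [0.0322, 0.0199, 0.0395, 0.0, 1], [0.0657, 0.0215, 0.0721, 0.0, 1], [0.0992, 0.0232, 0.1046, 0.0, 1], [0.1327, 0.0248, 0.1372, 0.0, 1]]
[[0.0335, 0.0016, 0.0325, 0.0, 1], [0.067, 0.0033, 0.0651, 0.0, 1], [0.1005, 0.0049, 0.0976, 0.0, 1], [0.134, 0.0066, 0.1302, 0.0, 1], [0.1675, 0.0082, 0.1627, 0.0, 1]]
[[0.0335, 0.0016, 0.0325, 0.0, 1], [0.067, 0.0033, 0.0651, 0.0, 1], [0.1005, 0.0049, 0.0976, 0.0, 1], [0.134, 0.0066, 0.1302, 0.0, 1]]
```

{"fn": "apply_moves", "kwargs": {"deltas": [[-0.001,0.02,0.007,0,1],[0.032,0.02,0.04,0,1],[0.066,0.022,0.072,0,1],[0.099,0.023,0.105,0,1],[0.133,0.025,0.137,0,1]]}}

```text
time_s: 9.25
ee_pos: [244.0, -346.4, 595.2]
ee_rot: [178.2, -0.1, 23.2]
force: [0.9, -1.1, 0.9]
gripper_width: 91.2
gripper_force: 0.0
```

{"fn": "apply_moves", "kwargs": {"deltas": [[0.033,0.002,0.0325,0,1],[0.067,0.003,0.065,0,1],[0.1,0.005,0.0975,0,1],[0.134,0.0065,0.13,0,1],[0.167,0.008,0.163,0,1]]}}

```text
time_s: 9.75
ee_pos: [403.8, -292.4, 432.9]
ee_rot: [178.2, -0.2, 23.2]
force: [0.0, -1.1, -0.0]
gripper_width: 91.4
gripper_force: 0.0
```

{"fn": "apply_moves", "kwargs": {"deltas": [[0.033,0.002,0.0325,0,1],[0.067,0.003,0.065,0,1],[0.1,0.005,0.0975,0,1],[0.134,0.0065,0.13,0,1],[0.134,0.0065,0.13,0,1]]}}

```text
time_s: 10.25
ee_pos: [531.2, -246.9, 297.9]
ee_rot: [178.8, 0.1, 23.4]
force: [-1.1, -0.2, -0.6]
gripper_width: 90.9
gripper_force: 0.0
```

Run:
```python
from st import *
s=st();im=cams.grab_frame("wrist");cv2.imwrite("pics/w1.png",im)
print(proj(cam("wrist",s),[(520,-218,121),(551,-317,121)]))
```

```text
time_s 10.25
qpos [-25.53  16.66  80.06  -0.93  82.45  41.2 ]
ee_pos [ 531.17 -246.9   297.87]
ee_rot [178.77   0.15  23.39]
force [-1.09 -0.2  -0.58]
r 585.75021185103 w 90.87388460439539
tilt 1.2389703730027393 @ -73.36776833814491
[[221.2  177.48]
 [311.53 186.3 ]]
```

View pics/w1.png

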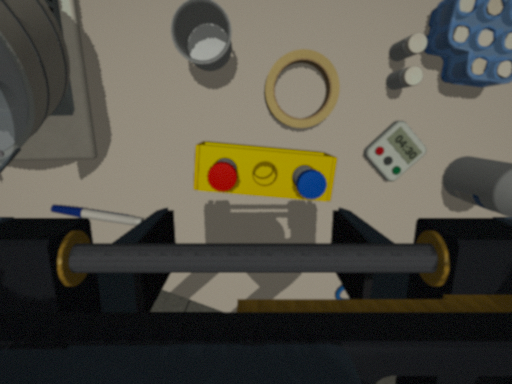

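Run:
```python
from plan import *
s=env.state();C=cam("wrist",s)
print(onz(C,(222.3,176.8),121),onz(C,(311,183.3),121))
plan([(520,-218,170,0),(520,-218,99.5,0,25)])
```

```text
[ 520.04 -220.53  121.  ] [ 552.9  -317.48  121.  ]
[[0.0009, -0.0116, 0.0433, 0.0, 1], [0.0019, -0.0233, 0.0866, 0.0, 1], [0.0028, -0.0349, 0.13, 0.0, 1], [0.0029, -0.0355, 0.1534, 0.0, 1], [0.0029, -0.0361, 0.1769, 0.0, 1]]
[[0.0, -0.0006, 0.0235, 0.0, 1]]
```

{"fn": "apply_moves", "kwargs": {"deltas": [[0.001,-0.012,0.043,0,1],[0.002,-0.023,0.087,0,1],[0.003,-0.034,0.13,0,1],[0.003,-0.035,0.153,0,1],[0.003,-0.035,0.177,0,1]]}}

```text
time_s: 10.8
ee_pos: [520.4, -220.9, 126.3]
ee_rot: [178.2, -0.2, 23.2]
force: [0.6, -0.7, 0.7]
gripper_width: 91.1
gripper_force: 0.0
```

{"fn": "apply_moves", "kwargs": {"deltas": [[0,0,0.0235,0,1],[0,0,0.0235,0,-0.4],[0,0,0.0235,0,-0.4],[0,0,0.0235,0,-0.4],[0,0,0.0235,0,-0.4]], "grip_force": 25}}

```text
time_s: 11.3
ee_pos: [520.6, -220.9, 103.4]
ee_rot: [178.3, -0.2, 23.2]
force: [-0.3, -0.7, -0.1]
gripper_width: 62.0
gripper_force: 0.0
```

```bash
python3 st.py
```

```text
time_s 11.3
qpos [-23.55  22.1  101.15  -1.26  55.4   43.98]
ee_pos [ 520.58 -220.94  103.42]
ee_rot [178.3   -0.17  23.18]
force [-0.34 -0.68 -0.05]
r 565.5218718583361 w 62.02156569437163
tilt 1.7091351815386455 @ -61.027503487043674
```

{"fn": "apply_moves", "kwargs": {"deltas": [[0,0,0.003,0,-1],[0,0,0.003,0,-1],[0,0,0.003,0,-1],[0,0,0.003,0,-1],[0,0,0.003,0,-1]], "grip_force": 25}}

```text
time_s: 11.8
ee_pos: [519.5, -220.2, 98.5]
ee_rot: [178.5, -0.0, 23.2]
force: [-0.6, -0.2, 0.3]
gripper_width: 32.9
gripper_force: 25.0
```

Run:
```python
from st import *
s=st();p=s['ee_pos']
plan([(p[0],p[1],p[2]+75,0,25),(480,-160,300,0),(420,170,420,0),(580,247,480,0),(708,300,480,0)],grip=-1)
```

```text
time_s 11.8
qpos [-23.53  22.39 101.49  -1.25  54.99  43.99]
ee_pos [ 519.45 -220.18   98.5 ]
ee_rot [178.48  -0.02  23.19]
force [-0.56 -0.15  0.33]
r 564.1913337897902 w 32.94435421642314
tilt 1.5245897310322216 @ -65.91448684607802
[[0.0, 0.0007, -0.025, 0.0, -1], [0.0, 0.0013, -0.05, 0.0, -1], [0.0, 0.002, -0.075, 0.0, -1], [-0.0041, -0.0205, -0.1178, 0.0, -1], [-0.0083, -0.043, -0.1605, 0.0, -1]]
[[-0.0042, -0.0225, -0.0428, 0.0, -1], [0.0052, -0.0629, -0.0589, 0.0, -1], [0.0145, -0.1034, -0.0749, 0.0, -1], [0.0239, -0.1439, -0.091, 0.0, -1], [0.0333, -0.1843, -0.1071, 0.0, -1]]
[[0.0094, -0.0405, -0.0161, 0.0, -1], [0.0187, -0.0809, -0.0322, 0.0, -1], [0.0281, -0.1214, -0.0482, 0.0, -1], [0.0374, -0.1618, -0.0643, 0.0, -1], [0.0818, -0.1634, -0.0793, 0.0, -1]]
[[0.0444, -0.0015, -0.015, 0.0, -1], [0.0887, -0.0031, -0.0301, 0.0, -1], [0.1331, -0.0046, -0.0451, 0.0, -1], [0.1792, -0.0041, -0.045, 0.0, -1], [0.2254, -0.0035, -0.045, 0.0, -1]]
[[0.0462, 0.0006, 0.0, 0.0, -1]]
```

{"fn": "apply_moves", "kwargs": {"deltas": [[0,0.0007,-0.025,0,-1],[0,0.001,-0.05,0,-1],[0,0.002,-0.075,0,-1],[-0.004,-0.02,-0.118,0,-1],[-0.008,-0.043,-0.16,0,-1]]}}

```text
time_s: 12.3
ee_pos: [492.9, -179.8, 258.0]
ee_rot: [178.5, 0.0, 23.1]
force: [0.7, -0.3, 0.7]
gripper_width: 33.3
gripper_force: 25.0
```

{"fn": "apply_moves", "kwargs": {"deltas": [[-0.004,-0.022,-0.043,0,-1],[0.005,-0.063,-0.059,0,-1],[0.0145,-0.103,-0.075,0,-1],[0.024,-0.144,-0.091,0,-1],[0.033,-0.184,-0.107,0,-1]]}}

```text
time_s: 12.8
ee_pos: [449.4, 6.1, 360.0]
ee_rot: [178.5, -0.1, 23.2]
force: [0.8, 0.2, -0.3]
gripper_width: 33.0
gripper_force: 25.0
```

{"fn": "apply_moves", "kwargs": {"deltas": [[0.009,-0.04,-0.016,0,-1],[0.019,-0.081,-0.032,0,-1],[0.028,-0.121,-0.048,0,-1],[0.037,-0.162,-0.064,0,-1],[0.082,-0.163,-0.079,0,-1]]}}

```text
time_s: 13.3
ee_pos: [456.4, 191.8, 436.6]
ee_rot: [178.6, -0.1, 23.6]
force: [0.3, 0.4, -0.1]
gripper_width: 33.1
gripper_force: 25.0
```

{"fn": "apply_moves", "kwargs": {"deltas": [[0.044,-0.0015,-0.015,0,-1],[0.089,-0.003,-0.03,0,-1],[0.133,-0.0045,-0.045,0,-1],[0.179,-0.004,-0.045,0,-1],[0.225,-0.0035,-0.045,0,-1]]}}

```text
time_s: 13.8
ee_pos: [662.0, 280.3, 479.6]
ee_rot: [178.5, -0.1, 23.2]
force: [2.5, -0.7, 1.1]
gripper_width: 33.1
gripper_force: 25.0
```

Run:
```python
from st import *
s=st()
```

```text
time_s 13.8
qpos [ 22.75  36.3   21.98  -1.82 121.6   88.6 ]
ee_pos [661.99 280.3  479.56]
ee_rot [178.45  -0.09  23.2 ]
force [ 2.5  -0.68  1.08]
r 718.8903148917658 w 33.054569586410054
tilt 1.5501612917316594 @ -63.38102638149591
```

{"fn": "apply_moves", "kwargs": {"deltas": [[0.05,0,-0.015,0,-1],[0.1,0,-0.03,0,-1],[0.15,0,-0.045,0,-1],[0.2,0,-0.06,0,-1],[0.25,0,-0.075,0,-1]]}}

```text
time_s: 14.3
ee_pos: [719.0, 305.1, 446.4]
ee_rot: [178.4, -2.3, 23.2]
force: [0.3, -0.2, -0.0]
gripper_width: 33.0
gripper_force: 25.0
```

```bash
python3 st.py
```

```text
time_s 14.3
qpos [ 22.82  43.63  12.27  -1.83 121.81  88.61]
ee_pos [719.03 305.11 446.37]
ee_rot [178.43  -2.27  23.25]
force [ 0.32 -0.23 -0.02]
r 781.0888993158106 w 32.99822607793518
tilt 2.7615800078968564 @ -11.412095614041917
```

{"fn": "apply_moves", "kwargs": {"deltas": [[0.23,0,-0.1,0,-1]]}}

```text
time_s: 14.4
ee_pos: [732.1, 311.0, 441.4]
ee_rot: [178.4, -3.9, 23.3]
force: [0.0, 0.1, -0.7]
gripper_width: 33.1
gripper_force: 25.0
```

{"fn": "apply_moves", "kwargs": {"deltas": [[0.23,0,-0.1,0,-1]]}}

```text
time_s: 14.5
ee_pos: [744.2, 316.5, 438.5]
ee_rot: [178.4, -5.7, 23.3]
force: [-0.3, 0.1, -1.2]
gripper_width: 32.9
gripper_force: 25.0
```

{"fn": "apply_moves", "kwargs": {"deltas": [[0.23,0,-0.1,0,-1],[0.23,0,-0.1,0,-1]]}}

```text
time_s: 14.7
ee_pos: [760.3, 324.1, 432.9]
ee_rot: [178.3, -7.8, 23.4]
force: [0.3, 0.0, -0.6]
gripper_width: 32.8
gripper_force: 25.0
```

{"fn": "apply_moves", "kwargs": {"deltas": [[0.05,0,-0.3,0,-1],[0.05,0,-0.3,0,-1]]}}

```text
time_s: 14.9
ee_pos: [723.1, 310.5, 488.4]
ee_rot: [178.3, -9.0, 23.4]
force: [-0.6, -0.7, 0.1]
gripper_width: 33.0
gripper_force: 25.0
```

```bash
python3 st.py
```

```text
time_s 14.9
qpos [ 23.09  40.72  12.26  -1.83 117.96  88.8 ]
ee_pos [723.12 310.5  488.41]
ee_rot [178.33  -9.04  23.44]
force [-0.58 -0.66  0.12]
r 786.9579610966297 w 33.037213913529285
tilt 9.18970986357817 @ 12.909640817068604
```

{"fn": "apply_moves", "kwargs": {"deltas": [[0.25,0,-0.05,0,-1]]}}

```text
time_s: 15.0
ee_pos: [736.7, 316.6, 488.0]
ee_rot: [178.3, -11.2, 23.5]
force: [0.7, -0.8, 0.4]
gripper_width: 32.8
gripper_force: 25.0
```

{"fn": "apply_moves", "kwargs": {"deltas": [[0.25,0,-0.05,0,-1]]}}

```text
time_s: 15.1
ee_pos: [756.1, 324.9, 476.5]
ee_rot: [178.3, -12.8, 23.6]
force: [0.6, -1.1, -1.7]
gripper_width: 32.9
gripper_force: 25.0
```

{"fn": "apply_moves", "kwargs": {"deltas": [[0.25,0,-0.04,0,-1]]}}

```text
time_s: 15.2
ee_pos: [773.1, 332.3, 468.1]
ee_rot: [178.2, -14.4, 23.6]
force: [-0.0, -0.4, -0.2]
gripper_width: 33.2
gripper_force: 25.0
```

{"fn": "apply_moves", "kwargs": {"deltas": [[0.25,0,-0.03,0,-1]]}}

```text
time_s: 15.3
ee_pos: [789.7, 339.5, 461.0]
ee_rot: [178.2, -16.1, 23.7]
force: [0.3, 0.7, 0.6]
gripper_width: 32.9
gripper_force: 25.0
```

{"fn": "apply_moves", "kwargs": {"deltas": [[0.25,0,-0.02,0,-1]]}}

```text
time_s: 15.4
ee_pos: [806.1, 346.6, 454.3]
ee_rot: [178.2, -17.9, 23.7]
force: [-0.6, -0.0, -0.9]
gripper_width: 33.2
gripper_force: 25.0
```

{"fn": "apply_moves", "kwargs": {"deltas": [[0.25,0,0,0,-1]]}}

```text
time_s: 15.5
ee_pos: [823.4, 354.1, 446.7]
ee_rot: [178.1, -19.7, 23.8]
force: [0.0, -0.3, -0.7]
gripper_width: 32.8
gripper_force: 25.0
```

{"fn": "apply_moves", "kwargs": {"deltas": [[0.25,0,0,0,-1]]}}

```text
time_s: 15.6
ee_pos: [839.9, 361.2, 440.0]
ee_rot: [178.1, -21.5, 23.8]
force: [-0.2, 1.4, -0.1]
gripper_width: 32.9
gripper_force: 25.0
```

{"fn": "apply_moves", "kwargs": {"deltas": [[0.25,0,0,0,-1]]}}

```text
time_s: 15.7
ee_pos: [855.3, 367.9, 435.3]
ee_rot: [178.1, -23.3, 23.9]
force: [-0.5, 0.1, -0.2]
gripper_width: 32.8
gripper_force: 25.0
```

```bash
python3 st.py
```

```text
time_s 15.7
qpos [23.15 46.43 12.27 -1.65 97.97 89.08]
ee_pos [855.27 367.89 435.31]
ee_rot [178.07 -23.32  23.9 ]
force [-0.49  0.14 -0.18]
r 931.0385566707652 w 32.80994037095988
tilt 23.391211104967418 @ 19.044719555830863
```

Run:
```python
from plan import *
s=env.state()
plan([(735,552,440,0)],grip=-1)
Rm=R.from_euler('xyz',s['ee_rot'],degrees=True)
a=np.radians(37);print(Rm.inv().apply([.25*np.cos(a),.25*np.sin(a),.08]))
```

```text
[[-0.0061, -0.0433, -0.0051, 0.0, -1], [-0.0122, -0.0865, -0.0102, 0.0, -1], [-0.0184, -0.1298, -0.0154, 0.0, -1], [-0.0245, -0.1731, -0.0205, 0.0, -1], [-0.0306, -0.2163, -0.0256, 0.0, -1]]
[ 0.26 -0.06  0.02]
```

{"fn": "apply_moves", "kwargs": {"deltas": [[-0.006,-0.043,-0.005,0,-1],[-0.012,-0.0865,-0.01,0,-1],[-0.018,-0.13,-0.015,0,-1],[-0.0245,-0.173,-0.02,0,-1],[-0.03,-0.216,-0.025,0,-1]]}}

```text
time_s: 16.2
ee_pos: [733.9, 552.8, 442.0]
ee_rot: [178.2, -23.4, 23.9]
force: [1.3, 0.1, -0.7]
gripper_width: 32.9
gripper_force: 25.0
```

{"fn": "apply_moves", "kwargs": {"deltas": [[0.25,-0.06,0.02,0,-1]]}}

```text
time_s: 16.3
ee_pos: [744.7, 569.1, 435.1]
ee_rot: [178.7, -25.1, 24.4]
force: [-0.4, 0.6, 0.3]
gripper_width: 32.7
gripper_force: 25.0
```

{"fn": "apply_moves", "kwargs": {"deltas": [[0.25,-0.06,0.02,0,-1]]}}

```text
time_s: 16.4
ee_pos: [763.2, 575.1, 428.1]
ee_rot: [178.9, -26.9, 24.2]
force: [0.1, -0.8, -0.7]
gripper_width: 32.6
gripper_force: 25.0
```

{"fn": "apply_moves", "kwargs": {"deltas": [[0.25,-0.06,0.02,0,-1]]}}

```text
time_s: 16.5
ee_pos: [777.5, 583.0, 424.5]
ee_rot: [179.3, -28.8, 24.1]
force: [0.3, -0.4, -0.7]
gripper_width: 32.8
gripper_force: 25.0
```

```bash
python3 st.py
```

```text
time_s 16.5
qpos [ 38.85  48.17  12.27  -7.75  91.76 102.79]
ee_pos [777.51 582.98 424.53]
ee_rot [179.27 -28.76  24.1 ]
force [ 0.32 -0.36 -0.74]
r 971.7918513548304 w 32.782584673540555
tilt 28.766478931519746 @ 22.583468079651777
```

Run:
```python
from plan import *
plan([(786,590,421,0),(420,75,390,0),(355,26,290,0)],grip=-1)
```

```text
[[0.0076, -0.003, 0.0082, 0.0, -1], [-0.0302, 0.0218, -0.0096, 0.0, -1], [-0.0681, 0.0467, -0.0273, 0.0, -1], [-0.106, 0.0716, -0.0451, 0.0, -1], [-0.1438, 0.0965, -0.0628, 0.0, -1]]
[[-0.0379, 0.0249, -0.0177, 0.0, -1], [-0.0757, 0.0498, -0.0355, 0.0, -1], [-0.1136, 0.0747, -0.0532, 0.0, -1], [-0.1514, 0.0996, -0.071, 0.0, -1], [-0.1893, 0.1245, -0.0887, 0.0, -1]]
[[-0.0379, 0.0249, -0.0177, 0.0, -1], [-0.0757, 0.0498, -0.0355, 0.0, -1], [-0.1136, 0.0747, -0.0532, 0.0, -1], [-0.1514, 0.0996, -0.071, 0.0, -1], [-0.1906, 0.1054, -0.0544, 0.0, -1]]
[[-0.0392, 0.0059, 0.0166, 0.0, -1], [-0.0784, 0.0117, 0.0331, 0.0, -1]]
```

{"fn": "apply_moves", "kwargs": {"deltas": [[0.034,-0.008,0.003,0,-1]]}}

```text
time_s: 16.6
ee_pos: [786.6, 588.7, 422.4]
ee_rot: [179.6, -30.0, 24.1]
force: [-0.4, -0.9, -1.0]
gripper_width: 32.7
gripper_force: 25.0
```

{"fn": "apply_moves", "kwargs": {"deltas": [[-0.04,0.025,-0.018,0,-1],[-0.078,0.05,-0.0355,0,-1],[-0.116,0.075,-0.053,0,-1],[-0.154,0.1,-0.071,0,-1],[-0.19,0.1245,-0.089,0,-1]]}}

```text
time_s: 17.1
ee_pos: [660.6, 411.7, 409.0]
ee_rot: [179.6, -30.1, 24.1]
force: [0.5, -0.1, 0.5]
gripper_width: 32.9
gripper_force: 25.0
```

{"fn": "apply_moves", "kwargs": {"deltas": [[-0.038,0.025,-0.018,0,-1],[-0.076,0.05,-0.0355,0,-1],[-0.114,0.075,-0.053,0,-1],[-0.151,0.1,-0.071,0,-1],[-0.189,0.1245,-0.089,0,-1]]}}

```text
time_s: 17.6
ee_pos: [520.9, 213.9, 392.9]
ee_rot: [179.5, -30.2, 24.1]
force: [0.6, -1.7, -0.0]
gripper_width: 33.3
gripper_force: 25.0
```

Run:
```python
from st import *
st();plan([(420,75,390,0),(355,26,290,0)],grip=-1)
```

```text
time_s 17.6
qpos [20.34 -2.   95.23  1.64 56.63 85.84]
ee_pos [520.88 213.94 392.91]
ee_rot [179.48 -30.17  24.11]
force [ 0.63 -1.65 -0.03]
r 563.1064861342556 w 33.27932751678054
tilt 30.178201561520222 @ 23.069368512980386
[[-0.0325, 0.0216, -0.0179, 0.0, -1], [-0.0651, 0.0431, -0.0358, 0.0, -1], [-0.0976, 0.0647, -0.0536, 0.0, -1], [-0.1301, 0.0863, -0.0715, 0.0, -1], [-0.1698, 0.0922, -0.0559, 0.0, -1]]
[[-0.0396, 0.0059, 0.0156, 0.0, -1], [-0.0792, 0.0118, 0.0312, 0.0, -1]]
```

{"fn": "apply_moves", "kwargs": {"deltas": [[-0.032,0.022,-0.018,0,-1],[-0.065,0.043,-0.036,0,-1],[-0.098,0.065,-0.054,0,-1],[-0.13,0.086,-0.0715,0,-1],[-0.17,0.092,-0.056,0,-1]]}}

```text
time_s: 18.1
ee_pos: [400.7, 58.2, 361.7]
ee_rot: [179.0, -30.7, 24.2]
force: [0.7, -0.6, -0.4]
gripper_width: 32.8
gripper_force: 25.0
```

{"fn": "apply_moves", "kwargs": {"deltas": [[-0.04,0.006,0.0155,0,-1],[-0.079,0.012,0.031,0,-1],[-0.079,0.012,0.031,0,-1],[-0.079,0.012,0.031,0,-1]]}}

```text
time_s: 18.5
ee_pos: [356.3, 26.6, 290.6]
ee_rot: [179.4, -30.1, 24.0]
force: [0.8, -0.7, 0.8]
gripper_width: 33.2
gripper_force: 25.0
```

Run:
```python
from st import *
s=st();im=cams.grab_frame("wrist");cv2.imwrite("pics/w2.png",im)
p=[508.83,91.07,np.radians(23.07),-.045,2.31];k=2*np.pi/5
C=cam("wrist",s);rc=(30**2+60**2)**.5;ra=np.arctan2(60,30)
P=chg(p,[(rc,-ra,38),(rc,ra,38)]+[(78,p[3]-i*k,0) for i in range(5)]+[(0,0,80)])
print(proj(C,P).round(0).tolist())
cv2.imwrite("pics/w2b.png",cv2.resize(im,(800,600),interpolation=cv2.INTER_CUBIC))
```

```text
time_s 18.5
qpos [-14.07 -19.41 122.3   21.76  54.22  42.85]
ee_pos [356.32  26.62 290.6 ]
ee_rot [179.36 -30.13  24.01]
force [ 0.79 -0.67  0.77]
r 357.3081541612323 w 33.2027522881876
tilt 30.13558730942352 @ 22.73313175129974
[[195.0, 137.0], [309.0, 138.0], [249.0, 176.0], [187.0, 127.0], [214.0, 47.0], [297.0, 52.0], [315.0, 134.0], [253.0, 106.0]]
```

View pics/w2b.png

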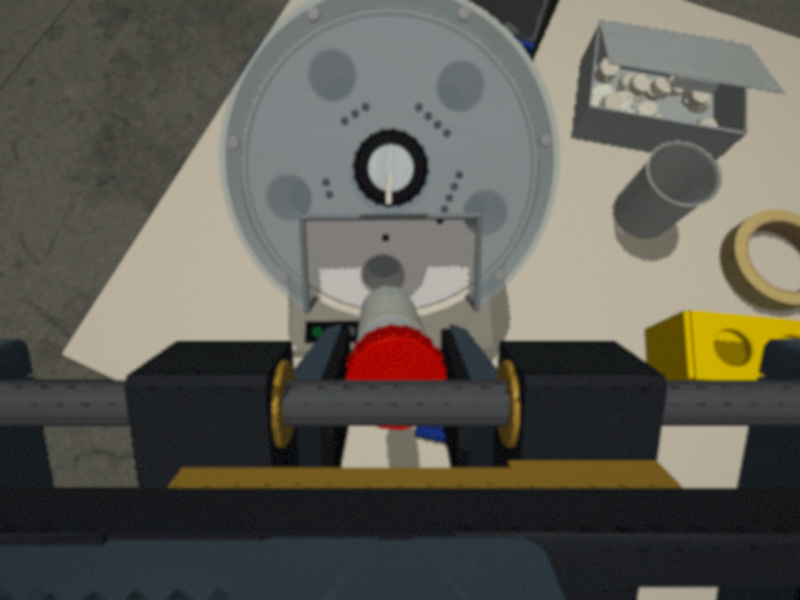

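```bash
cat > fitw.py <<'E'
from st import *
from scipy.optimize import least_squares
k=2*np.pi/5;rc=(30**2+60**2)**.5;ra=np.arctan2(60,30)
def pts(p):
    return chg(p,[(rc,-ra,38),(rc,ra,38)]+[(78,p[3]-i*k,0) for i in range(5)]+[(0,0,80)])
def fit(C,obs,p0,sig=(6,6,.03,1,2.)):
    m=~np.isnan(obs[:,0])
    f=lambda p:np.r_[(proj(C,pts(p))-obs)[m].ravel(),(p-p0)/sig]
    r=least_squares(f,p0,loss='soft_l1');return r.x,f(r.x)
E
python3 - <<'E'
from fitw import *
s=env.state();C=cam("wrist",s)
obs=np.array([(303,218),(478,218),(383,273),(289,197),(332,75),(460,85),(487,212),(391,168)])*.64
p0=np.array([508.83,91.07,np.radians(23.07),-.045,0])
p,r=fit(C,obs,p0);print(p,np.degrees(p[2:4]));print(r[:16].reshape(-1,2))
T=R.from_euler('xyz',s['ee_rot'],degrees=True)
P=chg(p,[(78,p[3],0)])[0]
print("pocket1",P,"in tool",T.inv().apply(P-s['ee_pos']),"axis in tool",T.inv().apply(chg(p,[(0,0,1)])[0]-chg(p,[(0,0,0)])[0]))
w=lambda v:s['ee_pos']+T.apply(v)
print("cap top, foot px(800):",proj(C,[w([0,0,-22.5]),w([17,0,-22.5]),w([0,-17,-22.5]),w([0,17,-22.5]),w([0,0,92.5]),w([6,0,92.5]),w([0,-6,92.5]),w([0,6,92.5])])/.64)
E
```

```text
[509.77  94.41   0.42  -0.07   0.04] [23.89 -4.  ]
[[-0.57 -1.35]
 [ 0.41 -1.19]
 [ 0.31  1.72]
 [ 0.26  0.67]
 [ 0.07  0.2 ]
 [ 0.42  0.39]
 [-0.68  0.25]
 [-0.21 -0.34]]
pocket1 [445.95  72.1  116.14] in tool [ -2.6   -7.62 201.61] axis in tool [ 0.    0.01 -1.  ]
cap top, foot px(800): [[391.14 389.36]
 [390.95 339.83]
 [339.24 389.45]
 [443.03 389.27]
 [392.65 305.78]
 [392.62 295.29]
 [381.91 305.8 ]
 [403.39 305.76]]
```

Run:
```python
import cv2
im=cv2.imread("pics/w2.png")[125:285,170:330]
cv2.imwrite("pics/w2c.png",cv2.resize(im,(640,640)[:2],interpolation=cv2.INTER_CUBIC)[:600])
```

```text
(no output)
```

View pics/w2c.png

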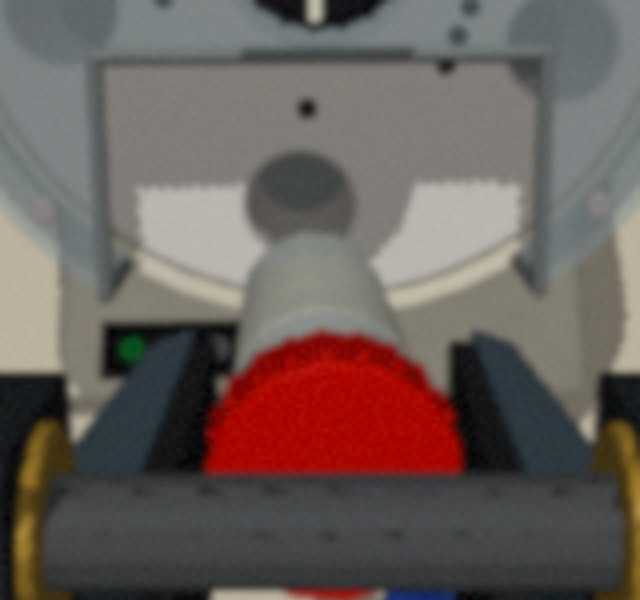

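Run:
```python
from fitw import *
s=env.state();C=cam("wrist",s);T=R.from_euler('xyz',s['ee_rot'],degrees=True)
for r,z in((6,92.5),(14.5,74.5),(14.5,0)):
    a=np.linspace(0,2*np.pi,72)
    q=proj(C,[s['ee_pos']+T.apply([r*np.cos(t),r*np.sin(t),z]) for t in a]);c=(q-[170,125])*4
    print(r,z,"crop: xmin %.0f xmax %.0f ymin %.0f"%(c[:,0].min(),c[:,0].max(),c[:,1].min()))
def obs(u,v):
    e,d=ray(C,(170+u/4,125+v/4));d=T.inv().apply(d);e=T.inv().apply(e-s['ee_pos']);return e,d
for zz in (198,201.6,205):
    e,d=obs(300,202);print(zz,e+d*(zz-e[2])/d[2])
```

```text
6 92.5 crop: xmin 298 xmax 353 ymin 256
14.5 74.5 crop: xmin 254 xmax 396 ymin 234
14.5 0 crop: xmin 223 xmax 422 ymin 338
198 [ -0.8   -8.04 198.  ]
201.6 [ -1.44  -8.13 201.6 ]
205 [ -2.04  -8.22 205.  ]
```

{"fn": "apply_moves", "kwargs": {"deltas": [[-0.0015,-0.007,0.04,0,-1],[-0.0015,-0.007,0.08,0,-1],[-0.0015,-0.007,0.1,0,-1],[-0.0015,-0.007,0.112,0,-1],[-0.0015,-0.007,0.125,0,-1]]}}

```text
time_s: 19.05
ee_pos: [412.5, 58.7, 181.6]
ee_rot: [179.4, -30.2, 24.3]
force: [-0.1, -2.7, 2.1]
gripper_width: 33.1
gripper_force: 25.0
```

{"fn": "apply_moves", "kwargs": {"deltas": [[0,0,0.008,0,-1],[0,0,0.016,0,-1]]}}

```text
time_s: 19.25
ee_pos: [418.6, 61.4, 166.9]
ee_rot: [179.4, -30.1, 24.2]
force: [-0.3, -1.8, -0.3]
gripper_width: 33.0
gripper_force: 25.0
```

Run:
```python
from st import *
s=st();T=R.from_euler('xyz',s['ee_rot'],degrees=True);print("F tool",T.inv().apply(s['force']),s['torque'])
im=cams.grab_frame("wrist");cv2.imwrite("pics/w3.png",im[90:290,130:390])
cv2.imwrite("pics/w3b.png",cv2.resize(im[90:290,130:390],(780,600),interpolation=cv2.INTER_CUBIC))
```

```text
time_s 19.25
qpos [ -3.47  -5.17 132.4   28.21  28.26  40.35]
ee_pos [418.57  61.38 166.93]
ee_rot [179.41 -30.09  24.22]
force [-0.3  -1.85 -0.32]
r 423.0445801631226 w 32.982380592116044
tilt 30.099051289662075 @ 23.032896930087087
F tool [-1.06  1.56 -0.22] [-0.31  0.43 -0.07]
```

View pics/w3b.png

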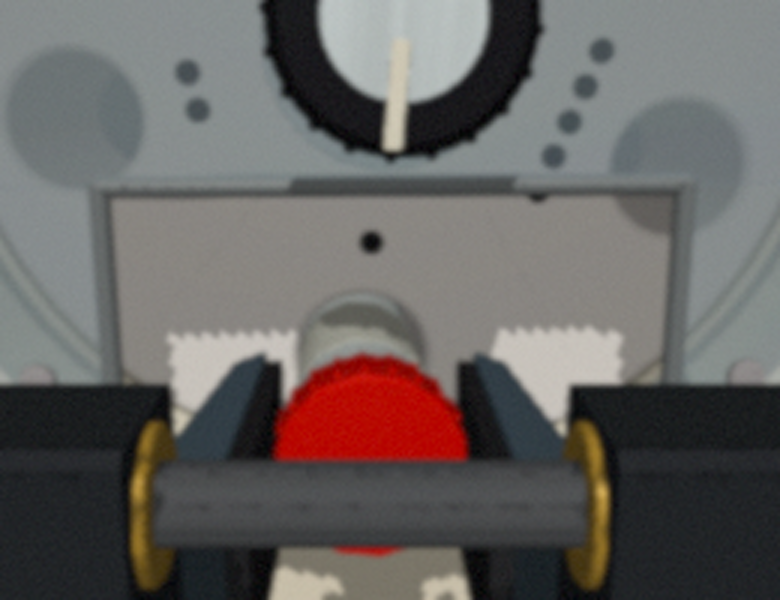

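{"fn": "apply_moves", "kwargs": {"deltas": [[0,0.001,0.008,0,-1],[0,0.001,0.016,0,-1],[0,0.001,0.024,0,-1],[0,0.001,0.032,0,-1]]}}

```text
time_s: 19.7
ee_pos: [431.7, 66.1, 137.4]
ee_rot: [179.5, -29.9, 24.0]
force: [0.0, 0.3, -0.3]
gripper_width: 33.4
gripper_force: 25.0
```

```bash
cat >> st.py <<'E'
    s=env.state();T=R.from_euler('xyz',s['ee_rot'],degrees=True);print("F tool",T.inv().apply(s['force']),s['torque'])
E
python3 st.py
```

```text
File "st.py", line 9
    s=env.state();T=R.from_euler('xyz',s['ee_rot'],degrees=True);print("F tool",T.inv().apply(s['force']),s['torque'])
IndentationError: unexpected indent
```

```bash
sed -i '$d' st.py; sed -i 's/^    return s/    T=R.from_euler("xyz",s["ee_rot"],degrees=True);print("F tool",T.inv().apply(s["force"]),s["torque"])\n    return s/' st.py; python3 st.py|tail -2
```

```text
tilt 29.926475537568976 @ 23.088792809851824
F tool [-0.05 -0.24  0.32] [-0.12  0.3   0.01]
```

{"fn": "apply_moves", "kwargs": {"deltas": [[0,0,0.004,0,-1],[0,0,0.008,0,-1],[0,0,0.011,0,-1],[0,0,0.014,0,-1]]}}

```text
time_s: 20.1
ee_pos: [438.0, 68.8, 125.6]
ee_rot: [179.5, -29.9, 24.1]
force: [0.6, -0.2, -0.4]
gripper_width: 33.0
gripper_force: 25.0
```

{"fn": "apply_moves", "kwargs": {"deltas": [[0,0,0.0015,0,-1],[0,0,0.003,0,-1]]}}

```text
time_s: 20.3
ee_pos: [439.3, 69.4, 123.1]
ee_rot: [179.5, -29.9, 24.1]
force: [0.1, -0.0, -0.6]
gripper_width: 33.4
gripper_force: 25.0
```

```bash
python3 st.py
```

```text
time_s 20.3
qpos [ -1.57   1.36 134.74  37.19  20.14  31.99]
ee_pos [439.28  69.38 123.12]
ee_rot [179.51 -29.92  24.07]
force [ 0.13 -0.   -0.58]
r 444.72938924393486 w 33.385362553749275
tilt 29.92763382642729 @ 23.092848130601855
F tool [-0.19  0.05  0.56] [-0.16  0.29 -0.04]
```

{"fn": "apply_moves", "kwargs": {"deltas": [[0,0,0.001,0,-1],[0,0,0.002,0,-1]]}}

```text
time_s: 20.5
ee_pos: [440.2, 69.8, 121.4]
ee_rot: [179.5, -29.9, 24.1]
force: [0.2, 0.1, 0.5]
gripper_width: 33.3
gripper_force: 25.0
```

{"fn": "apply_moves", "kwargs": {"deltas": [[0,0,0.001,0,-1],[0,0,0.001,0,-1]]}}

```text
time_s: 20.7
ee_pos: [440.9, 70.0, 121.5]
ee_rot: [179.5, -30.0, 24.1]
force: [-6.6, -1.5, 9.4]
gripper_width: 33.0
gripper_force: 25.0
```

```bash
python3 st.py
```

```text
time_s 20.7
qpos [ -1.46   1.67 134.81  37.96  19.72  31.27]
ee_pos [440.92  69.98 121.49]
ee_rot [179.48 -30.02  24.09]
force [-6.58 -1.53  9.45]
r 446.4386212802353 w 33.0366834939279
tilt 30.025590767496407 @ 23.048320928383006
F tool [ -1.02  -1.18 -11.51] [-0.12  0.35  0.02]
```

{"fn": "apply_moves", "kwargs": {"deltas": [[0,0,-0.001,0,0.2],[0,0,-0.001,0,0.2],[0,0,-0.001,0,0.2],[0,0,-0.001,0,0.2]]}}

```text
time_s: 21.1
ee_pos: [440.1, 69.8, 121.3]
ee_rot: [179.5, -29.9, 24.1]
force: [-0.6, -0.0, -0.3]
gripper_width: 54.3
gripper_force: 0.0
```

Run:
```python
from fitw import *
st()
p=np.array([509.77,94.41,np.radians(23.89),np.radians(-4),0.04])
s={'ee_pos':np.array([418.57,61.38,166.93]),'ee_rot':np.array([179.41,-30.09,24.22])}
C=cam("wrist",s)
q=(proj(C,chg(p,[(22,a,80) for a in np.linspace(0,6.28,90)]))-[130,90])*3
print("pred knob rim x",q[:,0].min(),q[:,0].max(),"ymax",q[:,1].max())
q=(proj(C,chg(p,[(rc,-ra,38),(rc,ra,38),(78,p[3],0),(50,p[3],0)]))-[130,90])*3;print(q)
K=chg(p,[(0,0,66)])[0];print("knob",K)
```

```text
time_s 21.1
qpos [ -1.49   1.64 134.81  37.69  19.84  31.53]
ee_pos [440.11  69.76 121.29]
ee_rot [179.53 -29.9   24.06]
force [-0.64 -0.04 -0.26]
r 445.6005707083478 w 54.32999952332664
tilt 29.90766893291203 @ 23.107881954224556
F tool [-0.65 -0.22 -0.08] [-0.14  0.21 -0.03]
pred knob rim x 262.3583641343132 551.5257397290471 ymax 144.78533363961984
[[ 99.96 172.28]
 [688.78 173.84]
 [366.66 348.83]
 [374.84 240.54]]
knob [479.6   81.05 212.2 ]
```

Run:
```python
from plan import *
s=env.state();T=R.from_euler('xyz',s['ee_rot'],degrees=True)
print(T.inv().apply(np.array([483.8,83.4,199.9])-s['ee_pos']))
```

```text
[ 78.6    5.74 -45.43]
```

{"fn": "apply_moves", "kwargs": {"deltas": [[0,0,-0.03,0,0.2],[0,0,-0.07,0,0.4],[0,0,-0.1,0,0.6],[0.04,0.003,-0.1,0,0.6],[0.0785,0.006,-0.1,0,0.6]]}}

```text
time_s: 21.6
ee_pos: [459.2, 72.1, 249.2]
ee_rot: [179.4, -30.1, 24.0]
force: [0.2, -0.8, 0.6]
gripper_width: 72.5
gripper_force: 0.0
```

{"fn": "apply_moves", "kwargs": {"deltas": [[0,0,0,0,0.6],[0,0,0.03,0,0.6],[0,0,0.054,0,0.6],[0,0,0.054,0,0.6]]}}

```text
time_s: 22.0
ee_pos: [481.4, 83.3, 196.6]
ee_rot: [179.7, -29.5, 24.0]
force: [-0.8, -0.7, 0.5]
gripper_width: 72.9
gripper_force: 0.0
```

Run:
```python
from st import *
s=st()
im=cams.grab_frame("wrist");cv2.imwrite("pics/w4.png",im)
```

```text
time_s 22.0
qpos [  1.04  -0.92 123.07  20.78  31.96  51.91]
ee_pos [481.41  83.3  196.57]
ee_rot [179.73 -29.48  24.02]
force [-0.78 -0.73  0.51]
r 488.56265738220213 w 72.93436117921489
tilt 29.484348145297098 @ 23.471040757534038
F tool [-0.63  0.36 -0.94] [-0.1   0.35 -0.01]
```

View pics/w4.png

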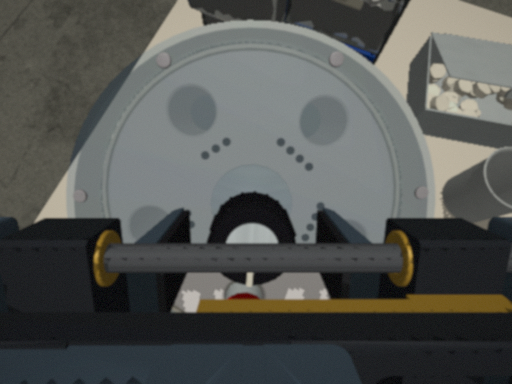

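{"fn": "apply_moves", "kwargs": {"deltas": [[0.003,0,0,0,0.6],[0.003,0,0,0,0]]}}

```text
time_s: 22.25
ee_pos: [486.6, 83.9, 203.5]
ee_rot: [179.5, -30.1, 24.1]
force: [-0.2, -0.1, -0.1]
gripper_width: 67.7
gripper_force: 0.0
```

```bash
python3 st.py
python3 - <<'E'
from st import *
s=env.state();T=R.from_euler('xyz',s['ee_rot'],degrees=True)
print("to knob target",T.inv().apply(np.array([483.8,83.4,199.9])-s['ee_pos']))
E
```

```text
time_s 22.25
qpos [  1.17  -1.09 122.36  20.49  32.14  52.38]
ee_pos [486.56  83.94 203.48]
ee_rot [179.45 -30.06  24.08]
force [-0.23 -0.11 -0.1 ]
r 493.74932766988593 w 67.70679528542733
tilt 30.06055695790624 @ 22.989154297652227
F tool [-0.27  0.   -0.04] [-0.1   0.26 -0.01]
to knob target [-4.16 -0.65  1.72]
```

{"fn": "apply_moves", "kwargs": {"deltas": [[-0.003,0,0.001,0,-1],[-0.003,0,0.001,0,-1],[-0.003,0,0.001,0,-1],[-0.003,0,0.001,0,-1],[-0.003,0,0.001,0,-1]], "grip_force": 20}}

```text
time_s: 22.75
ee_pos: [482.8, 84.7, 199.7]
ee_rot: [179.8, -29.9, 23.9]
force: [-3.4, 6.6, 1.8]
gripper_width: 43.7
gripper_force: 20.0
```

```bash
python3 st.py
python3 - <<'E'
from st import *
s=env.state();T=R.from_euler('xyz',s['ee_rot'],degrees=True)
print("to knob target",T.inv().apply(np.array([483.8,83.4,199.9])-s['ee_pos']))
E
```

```text
time_s 22.75
qpos [  1.11  -1.08 122.89  21.03  31.98  51.91]
ee_pos [482.85  84.7  199.66]
ee_rot [179.82 -29.86  23.92]
force [-3.38  6.64  1.83]
r 490.2204659303668 w 43.668023673213796
tilt 29.864748912340858 @ 23.552721809459104
F tool [ 0.57 -7.44 -1.8 ] [1.23 0.59 0.62]
to knob target [ 0.41  1.58 -0.03]
```

{"fn": "apply_moves", "kwargs": {"deltas": [[0,-0.0013,0,-0.14,-1],[0,-0.0013,0,-0.28,-1],[0,-0.0013,0,-0.42,-1],[0,-0.0013,0,-0.56,-1],[0,-0.0013,0,-0.7,-1]]}}

```text
time_s: 23.25
ee_pos: [483.9, 83.8, 200.0]
ee_rot: [159.1, -22.0, 68.4]
force: [0.3, -4.4, 0.6]
gripper_width: 43.9
gripper_force: 20.0
```

```bash
python3 st.py
```

```text
time_s 23.25
qpos [  1.21  -1.1  122.91  20.63  31.68  11.81]
ee_pos [483.86  83.81 199.99]
ee_rot [159.13 -22.02  68.42]
force [ 0.31 -4.45  0.65]
r 491.06548960037884 w 43.86936034719188
tilt 29.970974901845985 @ 22.945939994910255
F tool [-3.49  2.55 -1.28] [-0.44  0.32 -0.33]
```

Smooth. Rest of the turn.

{"fn": "apply_moves", "kwargs": {"deltas": [[0,0,0,-0.14,-1],[0,0,0,-0.28,-1],[0,0,0,-0.42,-1],[0,0,0,-0.56,-1],[0,0,0,-0.626,-1]]}}

```text
time_s: 23.75
ee_pos: [485.0, 83.5, 200.6]
ee_rot: [150.5, -6.3, 101.7]
force: [2.4, -3.8, -1.0]
gripper_width: 43.7
gripper_force: 20.0
```

Run:
```python
from st import *
st()
for n in("top","side"):cv2.imwrite(f"pics/{n}5.png",cams.grab_frame(n))
cv2.imwrite("pics/w5.png",cams.grab_frame("wrist"))
a=cv2.imread("pics/top5.png");b=cv2.imread("pics/side5.png");c=cv2.imread("pics/w5.png")
s=3
A=cv2.resize(b[105:225,200:330],(390,360),interpolation=cv2.INTER_CUBIC)
B=cv2.resize(c,(400,300))
o=np.zeros((360,790,3),np.uint8);o[:,:390]=A;o[:300,390:]=B
cv2.imwrite("pics/c5.png",o)
```

```text
time_s 23.75
qpos [  1.2   -1.08 122.86  20.63  31.55 -23.96]
ee_pos [484.97  83.55 200.56]
ee_rot [150.51  -6.33 101.73]
force [ 2.37 -3.79 -0.97]
r 492.1159376469854 w 43.74822126744962
tilt 30.103543979285565 @ 22.7679804611683
F tool [-4.27  1.1   1.2 ] [-0.42 -0.29 -0.54]
```

View pics/c5.png

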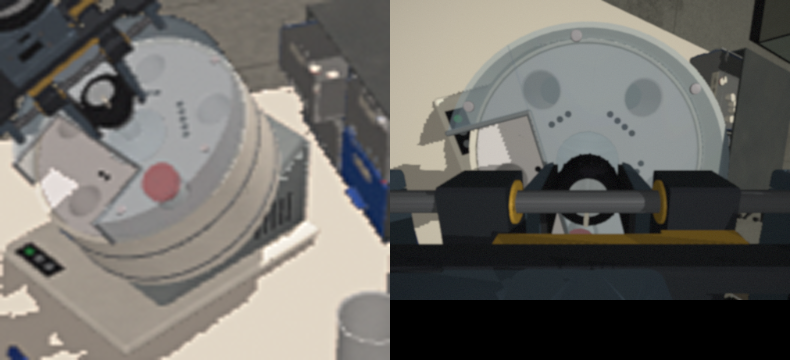

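Run:
```python
from plan import *
s=env.state();a=np.array([-.46,-.196,.866])
p=s['ee_pos']+50*a
plan([(*(p),0,30),(356.3,26.6,290.6,76)],grip=0.6)
```

```text
[[-0.0001, 0.0, -0.025, 0.0, 0.6], [-0.0001, 0.0001, -0.05, 0.0, 0.6], [-0.0023, -0.0081, -0.0609, 0.147, 0.6], [-0.0045, -0.0164, -0.0719, 0.295, 0.6], [-0.0067, -0.0246, -0.0828, 0.442, 0.6]]
[[-0.0055, -0.0065, -0.0109, 0.147, 0.6], [-0.011, -0.013, -0.0219, 0.295, 0.6], [-0.0165, -0.0195, -0.0328, 0.442, 0.6], [-0.022, -0.026, -0.0438, 0.59, 0.6], [-0.0275, -0.0325, -0.0547, 0.737, 0.6]]
[[-0.0084, -0.0011, -0.0109, 0.147, 0.6]]
```

{"fn": "apply_moves", "kwargs": {"deltas": [[0,0,0,0,0.5],[0,0,0,0,0.5],[0,0,0,0,0.5],[0,0,-0.03,0,0.5],[0,0,-0.05,0,0.5]]}}

```text
time_s: 24.4
ee_pos: [459.9, 74.7, 243.4]
ee_rot: [150.8, -6.6, 101.6]
force: [0.1, -0.1, -0.5]
gripper_width: 68.6
gripper_force: 0.0
```

{"fn": "apply_moves", "kwargs": {"deltas": [[-0.002,-0.008,-0.011,0.147,0.5],[-0.0045,-0.016,-0.022,0.295,0.5],[-0.007,-0.025,-0.033,0.442,0.5]]}}

```text
time_s: 24.7
ee_pos: [424.4, 58.4, 258.8]
ee_rot: [155.9, -18.3, 78.2]
force: [0.8, -0.5, 0.4]
gripper_width: 68.5
gripper_force: 0.0
```

{"fn": "apply_moves", "kwargs": {"deltas": [[-0.0055,-0.0065,-0.011,0.147,0.5],[-0.011,-0.013,-0.022,0.295,0.5],[-0.0165,-0.0195,-0.033,0.442,0.5],[-0.022,-0.026,-0.044,0.59,0.5],[-0.0275,-0.0325,-0.055,0.737,0.5]]}}

```text
time_s: 25.2
ee_pos: [365.6, 32.0, 285.0]
ee_rot: [175.0, -29.5, 33.3]
force: [-0.2, 0.7, -0.6]
gripper_width: 68.5
gripper_force: 0.0
```

{"fn": "apply_moves", "kwargs": {"deltas": [[-0.008,-0.001,-0.011,0.147,0.6],[-0.008,-0.001,-0.011,0.147,0.6],[-0.008,-0.001,-0.011,0.147,0.6],[-0.008,-0.001,-0.011,0.147,0.6]]}}

```text
time_s: 25.6
ee_pos: [355.3, 27.0, 290.2]
ee_rot: [179.5, -29.9, 24.2]
force: [0.1, 0.0, -0.0]
gripper_width: 72.9
gripper_force: 0.0
```

Run:
```python
from st import *
s=st();np.save("s6.npy",np.r_[s['ee_pos'],s['ee_rot']])
im=cams.grab_frame("wrist");cv2.imwrite("pics/w6.png",im)
cv2.imwrite("pics/w6b.png",cv2.resize(im[20:220,130:380],(750,600),interpolation=cv2.INTER_CUBIC))
```

```text
time_s 25.6
qpos [-14.12 -19.34 122.22  21.75  54.57  42.65]
ee_pos [355.29  26.99 290.17]
ee_rot [179.49 -29.88  24.2 ]
force [ 0.09  0.03 -0.05]
r 356.3103684567745 w 72.87482193279591
tilt 29.886055018260368 @ 23.1791860753148
F tool [0.06 0.01 0.09] [-0.12  0.29  0.  ]
```

View pics/w6b.png

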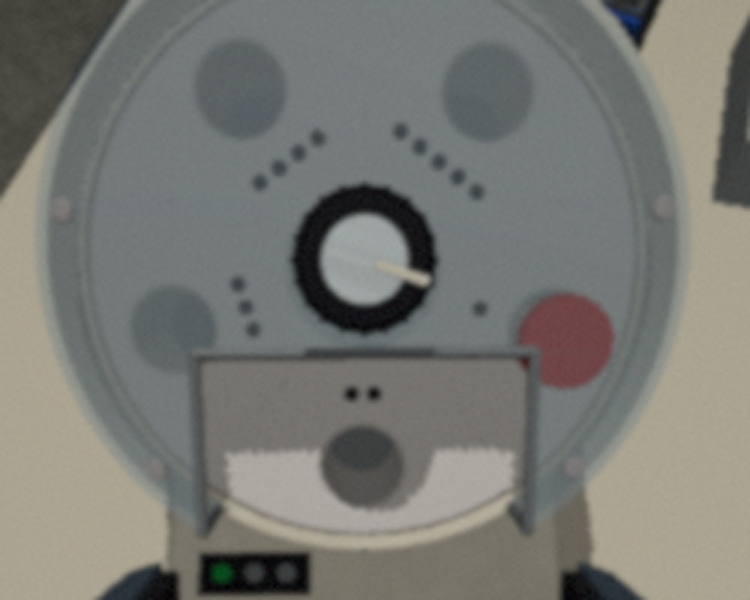

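Run:
```python
from plan import *
def M(pos,rot,px):
    s={'ee_pos':np.array(pos),'ee_rot':np.array(rot)};C=cam("wrist",s);T=R.from_euler('xyz',rot,degrees=True)
    e,d=ray(C,px);e=T.inv().apply(e-pos);d=T.inv().apply(d);return s['ee_pos']+T.apply(e+d*(201.6-e[2])/d[2])
m1=M([356.32,26.62,290.6],[179.36,-30.13,24.01],(245,175.4))
m2=M([355.29,26.99,290.17],[179.49,-29.88,24.2],(250.7,175.7))
print(m1,m2,m2-m1)
plan([(510,-335,190,0),(558.9,-315.6,100.5,0,30)])
```

```text
[445.37  72.73 115.52] [445.81  67.02 114.53] [ 0.44 -5.7  -0.99]
[[-0.0062, 0.0437, 0.0096, 0.0, 1], [-0.0125, 0.0873, 0.0192, 0.0, 1], [-0.0187, 0.131, 0.0289, 0.0, 1], [-0.0249, 0.1746, 0.0385, 0.0, 1], [-0.0311, 0.2183, 0.0481, 0.0, 1]]
[[-0.0062, 0.0437, 0.0096, 0.0, 1], [-0.0125, 0.0873, 0.0192, 0.0, 1], [-0.0187, 0.131, 0.0289, 0.0, 1], [-0.0249, 0.1746, 0.0385, 0.0, 1], [-0.0247, 0.175, 0.0644, 0.0, 1]]
[[0.0002, 0.0004, 0.026, 0.0, 1], [0.0005, 0.0007, 0.0519, 0.0, 1], [0.0007, 0.0011, 0.0779, 0.0, 1]]
```

{"fn": "apply_moves", "kwargs": {"deltas": [[-0.006,0.044,0.01,0,1],[-0.0125,0.087,0.019,0,1],[-0.019,0.131,0.029,0,1],[-0.025,0.175,0.0385,0,1],[-0.031,0.218,0.048,0,1]]}}

```text
time_s: 26.15
ee_pos: [441.5, -176.1, 234.0]
ee_rot: [179.5, -29.9, 24.1]
force: [0.1, 0.1, 0.2]
gripper_width: 91.3
gripper_force: 0.0
```

{"fn": "apply_moves", "kwargs": {"deltas": [[-0.006,0.044,0.01,0,1],[-0.0125,0.087,0.019,0,1],[-0.019,0.131,0.029,0,1],[-0.025,0.175,0.0385,0,1],[-0.025,0.175,0.0385,0,1]]}}

```text
time_s: 26.65
ee_pos: [511.2, -340.0, 186.9]
ee_rot: [179.6, -29.8, 23.9]
force: [-0.5, 0.0, -0.0]
gripper_width: 91.1
gripper_force: 0.0
```

Run:
```python
from st import *
s=st();im=cams.grab_frame("wrist");cv2.imwrite("pics/w7.png",im)
f=im.astype(int);m=((f[...,0]>90)&(f[...,2]<60)&(f[...,1]<110)).astype(np.uint8)
k,l,stt,c=cv2.connectedComponentsWithStats(m)
C=cam("wrist",s)
for i in range(1,k):
    if stt[i,4]>60:print(stt[i],c[i],onz(C,c[i],118))
print("pred cap top",proj(C,[(552,-318.5,121),(552,-318.5,113.5)]))
plan([(558.9,-315.6,100.5,0,30)])
```

```text
time_s 26.65
qpos [-49.81  18.47 100.41  34.6   56.82  -1.87]
ee_pos [ 511.2  -340.05  186.94]
ee_rot [179.57 -29.82  23.92]
force [-0.53  0.03 -0.02]
r 613.9689838832885 w 91.11106185763654
tilt 29.82354340262529 @ 23.060685753650255
F tool [-0.42 -0.24 -0.22] [-0.1   0.31  0.1 ]
[441  26  23  17 141] [449.58  35.76] [ 779.44 -436.39  118.  ]
[415  30  25  13 111] [425.02  35.15] [ 770.29 -413.97  118.  ]
[466  42  26  26 198] [477.27  59.25] [ 762.99 -467.44  118.  ]
[416  46  27  28 143] [425.7   56.66] [ 745.72 -421.14  118.  ]
[443  49  26  19 159] [451.65  58.38] [ 753.95 -444.57  118.  ]
[395  51  15  14  86] [400.85  55.4 ] [ 737.41 -398.77  118.  ]
[418  70  24  18 112] [427.45  79.47] [ 721.28 -429.27  118.  ]
[444  70  22  19 158] [452.61  80.77] [ 729.49 -451.33  118.  ]
[471  73  10  21  85] [475.73  80.66] [ 738.44 -471.27  118.  ]
[ 226  172   38   38 1124] [244.72 190.69] [ 552.35 -316.52  118.  ]
pred cap top [[246.67 190.91]
 [246.78 193.48]]
[[0.0007, -0.0001, 0.0256, 0.0, 1], [0.0014, -0.0002, 0.0511, 0.0, 1], [0.0022, -0.0003, 0.0767, 0.0, 1], [0.0029, -0.0004, 0.1023, 0.0, 1]]
```

{"fn": "apply_moves", "kwargs": {"deltas": [[0.001,-0.001,0.026,0,1],[0.0015,-0.0015,0.051,0,1],[0.002,-0.0015,0.077,0,1],[0.003,-0.0015,0.102,0,1],[0.003,-0.0015,0.102,0,0.5]]}}

```text
time_s: 27.2
ee_pos: [557.1, -309.8, 100.7]
ee_rot: [179.9, -29.8, 24.1]
force: [-0.6, -0.1, 0.5]
gripper_width: 85.9
gripper_force: 0.0
```

{"fn": "apply_moves", "kwargs": {"deltas": [[0,0,0,0,-1],[0,0,0,0,-1],[0,0,0,0,-1],[0,0,0,0,-1],[0,0,0,0,-1]], "grip_force": 20}}

```text
time_s: 27.7
ee_pos: [557.8, -313.7, 104.3]
ee_rot: [179.4, -29.9, 24.1]
force: [0.3, -0.4, -1.4]
gripper_width: 46.3
gripper_force: 0.0
```

{"fn": "apply_moves", "kwargs": {"deltas": [[0,0,0,0,-1],[0,0,0,0,-1],[0,0,0,0,-1]]}}

```text
time_s: 28.0
ee_pos: [558.0, -313.4, 103.8]
ee_rot: [179.5, -29.9, 24.1]
force: [-0.7, 0.1, 1.1]
gripper_width: 33.0
gripper_force: 20.0
```

Run:
```python
from st import *
s=st();p=s['ee_pos']
plan([(p[0],p[1],p[2]+75,0,25),(470,-200,260,0),(395,-20,285,0)],grip=-1)
```

```text
time_s 28.0
qpos [-44.37  24.65 104.62  39.97  45.82  -5.54]
ee_pos [ 557.95 -313.39  103.77]
ee_rot [179.5  -29.93  24.06]
force [-0.75  0.1   1.09]
r 639.9404057174194 w 33.00137303733613
tilt 29.931151716272186 @ 23.059315769299197
F tool [-0.01 -0.38 -1.27] [-0.09  0.16  0.04]
[[0.0125, 0.0002, -0.0217, 0.0, -1], [0.0249, 0.0004, -0.0433, 0.0, -1], [0.0374, 0.0006, -0.065, 0.0, -1], [0.0402, -0.0341, -0.0872, 0.0, -1], [0.0429, -0.0687, -0.1093, 0.0, -1]]
[[0.0027, -0.0347, -0.0222, 0.0, -1], [0.0055, -0.0693, -0.0443, 0.0, -1], [0.0097, -0.118, -0.0495, 0.0, -1], [0.0139, -0.1667, -0.0548, 0.0, -1], [0.018, -0.2154, -0.06, 0.0, -1]]
[[0.0042, -0.0487, -0.0052, 0.0, -1]]
```

{"fn": "apply_moves", "kwargs": {"deltas": [[0.01,0,-0.018,0,-1],[0.0215,0,-0.037,0,-1],[0.0215,0,-0.037,0,-1]], "grip_force": 20}}

```text
time_s: 28.3
ee_pos: [559.2, -314.0, 149.2]
ee_rot: [179.2, -30.1, 24.2]
force: [0.2, -0.5, -0.1]
gripper_width: 32.9
gripper_force: 20.0
```

{"fn": "apply_moves", "kwargs": {"deltas": [[-0.009,0,-0.005,0,-1],[-0.018,0,-0.01,0,-1],[-0.027,0,-0.016,0,-1],[-0.036,0,-0.021,0,-1],[-0.046,0,-0.0265,0,-1]], "grip_force": 12}}

```text
time_s: 28.8
ee_pos: [508.1, -334.6, 145.9]
ee_rot: [179.6, -29.9, 24.0]
force: [0.2, -0.4, -0.2]
gripper_width: 33.3
gripper_force: 12.0
```

Run:
```python
from st import *
s=st();im=cams.grab_frame("wrist");cv2.imwrite("pics/w8.png",im)
f=im.astype(int);m=((f[...,0]>90)&(f[...,2]<60)&(f[...,1]<110)).astype(np.uint8)
k,l,stt,c=cv2.connectedComponentsWithStats(m)
for i in range(1,k):
    if stt[i,4]>300:print(stt[i],c[i])
C=cam("wrist",s);T=R.from_euler('xyz',s['ee_rot'],degrees=True)
w=lambda v:s['ee_pos']+T.apply(v)
for th in (0,10,20,30):
    t=np.radians(th);d=np.array([np.sin(t),0,-np.cos(t)]);n=np.array([np.cos(t),0,np.sin(t)]);c0=np.array([-1,0,-12.])
    P=[c0+7.5*d+17*(np.cos(a)*n+np.sin(a)*np.array([0,1,0])) for a in np.linspace(0,6.28,40)]
    q=proj(C,[w(x) for x in P]);print(th,"cap top y range",q[:,1].min(),q[:,1].max(),"foot",proj(C,[w(c0-107.5*d)]))
```

```text
time_s 28.8
qpos [-49.73  20.39 104.33  37.14  52.12  -6.14]
ee_pos [ 508.12 -334.58  145.85]
ee_rot [179.59 -29.9   24.01]
force [ 0.22 -0.37 -0.19]
r 608.3813220716909 w 33.280499113168624
tilt 29.90228569729516 @ 23.192706533451833
F tool [-0.05  0.42  0.2 ] [-0.05  0.17 -0.02]
[ 223  210   61   33 1588] [252.72 228.35]
0 cap top y range 217.58233996818885 278.1490612336035 foot [[251.31 196.  ]]
10 cap top y range 213.8415541413704 278.12847892155537 foot [[251.36 216.76]]
20 cap top y range 211.15151525760817 276.9809844832088 foot [[251.39 237.82]]
30 cap top y range 209.54601573244517 274.68523456619994 foot [[251.41 259.3 ]]
```

Run:
```python
import cv2,numpy as np
for n in("w2","w8"):
    im=cv2.imread(f"pics/{n}.png")
    for y in(180,188,193,198,203,207,212,218,225):print(n,y,[tuple(int(v) for v in im[y,x]) for x in(222,232,242,252,262,272,282)])
```

```text
w2 180 [(175, 181, 185), (126, 130, 132), (86, 88, 91), (84, 87, 88), (120, 124, 127), (171, 178, 182), (174, 182, 185)]
w2 188 [(175, 182, 186), (176, 183, 186), (130, 135, 131), (129, 136, 132), (121, 126, 128), (175, 181, 186), (175, 181, 187)]
w2 193 [(157, 164, 169), (135, 138, 140), (129, 137, 137), (128, 140, 139), (117, 123, 122), (172, 177, 184), (145, 161, 167)]
w2 198 [(162, 180, 186), (109, 116, 117), (131, 141, 141), (128, 137, 138), (113, 122, 123), (165, 184, 189), (133, 149, 153)]
w2 203 [(111, 123, 127), (108, 117, 118), (136, 147, 145), (139, 145, 142), (118, 128, 127), (114, 127, 130), (113, 125, 129)]
w2 207 [(20, 17, 17), (110, 119, 119), (134, 138, 137), (107, 111, 133), (122, 127, 126), (112, 124, 128), (114, 125, 130)]
w2 212 [(21, 22, 19), (123, 128, 129), (0, 2, 129), (4, 14, 147), (7, 13, 133), (107, 117, 122), (65, 73, 76)]
w2 218 [(10, 12, 10), (6, 12, 122), (18, 23, 177), (0, 8, 173), (9, 1, 175), (0, 2, 117), (65, 72, 74)]
w2 225 [(9, 10, 19), (0, 5, 172), (0, 9, 171), (2, 16, 172), (5, 14, 172), (0, 3, 169), (10, 8, 67)]
w8 180 [(0, 182, 190), (0, 181,
[... 309 characters left out ...]
 181, 192)]
w8 198 [(0, 184, 191), (0, 181, 190), (112, 122, 120), (116, 125, 126), (111, 120, 121), (0, 153, 170), (0, 179, 189)]
w8 203 [(0, 184, 191), (0, 184, 189), (115, 123, 122), (127, 134, 133), (115, 123, 123), (43, 159, 164), (0, 181, 190)]
w8 207 [(0, 183, 190), (22, 175, 181), (120, 127, 125), (118, 124, 124), (113, 123, 120), (66, 129, 134), (0, 182, 192)]
w8 212 [(19, 41, 43), (65, 136, 143), (98, 62, 47), (100, 45, 6), (101, 47, 12), (95, 111, 111), (0, 125, 133)]
w8 218 [(8, 30, 33), (93, 64, 51), (111, 50, 3), (134, 64, 10), (127, 60, 12), (94, 44, 13), (0, 122, 129)]
w8 225 [(11, 26, 28), (123, 57, 1), (130, 58, 4), (127, 59, 2), (128, 59, 5), (131, 61, 10), (21, 102, 105)]
```

Run:
```python
from plan import *
s=env.state();a=np.array([-.46,-.196,.866]);F=np.array([441,64.1,124.5])
plan([(480.5,-346.4,198,0,30),(*(F+170*a),0),(*(F+115*a),0,30)],grip=-1)
```

```text
[[0.0005, -0.0001, -0.0298, 0.0, -1], [0.0011, -0.0001, -0.0596, 0.0, -1], [0.0096, -0.0437, -0.0645, 0.0, -1], [0.018, -0.0873, -0.0694, 0.0, -1], [0.0265, -0.1309, -0.0743, 0.0, -1]]
[[0.0085, -0.0436, -0.0049, 0.0, -1], [0.017, -0.0871, -0.0098, 0.0, -1], [0.0255, -0.1307, -0.0147, 0.0, -1], [0.0339, -0.1743, -0.0196, 0.0, -1], [0.0424, -0.2179, -0.0245, 0.0, -1]]
[[0.0085, -0.0436, -0.0049, 0.0, -1], [0.0086, -0.0436, 0.0226, 0.0, -1], [0.0086, -0.0436, 0.0501, 0.0, -1]]
```

{"fn": "apply_moves", "kwargs": {"deltas": [[0.0005,0,-0.03,0,-1],[0.001,0,-0.06,0,-1],[0.0095,-0.044,-0.0645,0,-1],[0.018,-0.087,-0.069,0,-1],[0.0265,-0.131,-0.074,0,-1]], "grip_force": 30}}

```text
time_s: 29.35
ee_pos: [442.3, -218.7, 222.7]
ee_rot: [179.6, -29.9, 24.0]
force: [0.5, 0.1, -0.3]
gripper_width: 32.6
gripper_force: 30.0
```

{"fn": "apply_moves", "kwargs": {"deltas": [[0.0085,-0.0435,-0.005,0,-1],[0.017,-0.087,-0.01,0,-1],[0.0255,-0.131,-0.015,0,-1],[0.034,-0.174,-0.02,0,-1],[0.0425,-0.218,-0.0245,0,-1]]}}

```text
time_s: 29.85
ee_pos: [376.4, -9.1, 263.8]
ee_rot: [179.5, -29.9, 23.9]
force: [1.4, 1.4, -0.7]
gripper_width: 32.9
gripper_force: 30.0
```

{"fn": "apply_moves", "kwargs": {"deltas": [[0.0085,-0.0435,-0.005,0,-1],[0.0085,-0.0435,0.005,0,-1],[0.0085,-0.0435,0.005,0,-1],[0.0085,-0.0435,0.005,0,-1]]}}

```text
time_s: 30.25
ee_pos: [368.9, 33.6, 263.0]
ee_rot: [179.5, -29.9, 24.1]
force: [0.2, -0.6, -1.5]
gripper_width: 32.4
gripper_force: 30.0
```

Run:
```python
from st import *
s=st();im=cams.grab_frame("wrist");cv2.imwrite("pics/w9.png",im)
T=R.from_euler('xyz',s['ee_rot'],degrees=True)
print("to final",T.inv().apply(np.array([441,64.1,124.5])-s['ee_pos']))
for y in(165,172,176,180,184,188,192,198,204,208,212,218):print(y,[int(im[y,x].sum())//3 for x in range(216,292,4)],im[y,252])
f=im.astype(int);m=((f[...,0]>90)&(f[...,2]<60)&(f[...,1]<110)).astype(np.uint8)
k,l,stt,c=cv2.connectedComponentsWithStats(m)
for i in range(1,k):
    if stt[i,4]>300:print(stt[i],c[i])
```

```text
time_s 30.25
qpos [-11.5  -16.86 124.83  22.05  48.9   43.37]
ee_pos [368.92  33.56 263.  ]
ee_rot [179.53 -29.87  24.05]
force [ 0.23 -0.59 -1.46]
r 370.4447682493841 w 32.44425003487196
tilt 29.869021903119656 @ 23.111579851379613
F tool [-0.75  0.62  1.26] [-0.16  0.32 -0.03]
to final [ -1.1    0.19 159.09]
165 [124, 126, 124, 124, 125, 124, 125, 116, 98, 94, 108, 124, 123, 123, 124, 124, 125, 124, 125] [92 95 96]
172 [124, 126, 125, 125, 125, 122, 75, 69, 68, 69, 68, 70, 104, 125, 125, 125, 127, 129, 131] [70 70 67]
176 [178, 178, 176, 178, 179, 130, 79, 70, 69, 67, 68, 80, 84, 123, 123, 145, 183, 181, 183] [67 69 66]
180 [181, 182, 183, 183, 183, 118, 84, 86, 81, 81, 85, 87, 82, 124, 125, 173, 182, 180, 181] [78 83 83]
184 [180, 180, 182, 181, 181, 153, 85, 87, 93, 97, 101, 86, 92, 125, 125, 182, 181, 179, 180] [97 97 99]
188 [182, 181, 180, 181, 182, 181, 114, 113, 130, 129, 132, 126, 117, 123, 173, 180, 180, 182, 179] [129 133 127]
192 [182, 181, 180, 181, 182, 179, 129, 126, 134, 136, 138, 130, 120, 160, 180, 182, 181, 180, 181] [129 140 140]
198 [152, 154, 174, 179, 182, 140, 120, 129, 136, 137, 137, 133, 128, 114, 181, 179, 162, 144, 174] [130 140 141]
204 [136, 162, 178, 181, 177, 114, 127, 138, 145, 147, 143, 140, 123, 112, 164, 183, 173, 149, 124] [143 150 148]
208 [78, 109, 111, 118, 129, 119, 134, 136, 131, 126, 135, 133, 129, 124, 117, 123, 124, 121, 76] [133 127 120]
212 [47, 21, 21, 9, 64, 121, 104, 57, 55, 58, 53, 54, 78, 116, 107, 122, 117, 29, 33] [112  53   9]
218 [23, 20, 39, 19, 64, 69, 61, 78, 78, 81, 86, 79, 71, 55, 59, 110, 117, 16, 20] [153  75  17]
[ 223  210   61   34 1668] [252.84 228.92]
```

{"fn": "apply_moves", "kwargs": {"deltas": [[0,0,0.035,0,-1],[0,0,0.065,0,-1],[0,0,0.08,0,-1],[0,0,0.09,0,-1],[0,0,0.09,0,-1]], "grip_force": 15}}

```text
time_s: 30.8
ee_pos: [410.3, 50.3, 183.6]
ee_rot: [179.7, -29.7, 23.8]
force: [-0.3, 0.3, -0.9]
gripper_width: 33.2
gripper_force: 15.0
```

{"fn": "apply_moves", "kwargs": {"deltas": [[0,0,0.008,0,-1],[0,0,0.016,0,-1],[0,0,0.016,0,-1]]}}

```text
time_s: 31.1
ee_pos: [418.0, 54.1, 170.7]
ee_rot: [179.5, -29.9, 24.0]
force: [0.1, 0.6, -0.2]
gripper_width: 33.0
gripper_force: 15.0
```

```bash
cat > fin.py <<'E'
from st import *
s=st();T=R.from_euler('xyz',s['ee_rot'],degrees=True)
print("to final",T.inv().apply(np.array([441,64.1,124.5])-s['ee_pos']))
E
python3 fin.py
```

```text
time_s 31.1
qpos [ -4.95  -5.49 131.87  28.13  29.74  39.51]
ee_pos [418.    54.13 170.71]
ee_rot [179.52 -29.87  24.02]
force [ 0.09  0.57 -0.23]
r 421.48812415999447 w 33.04778956813351
tilt 29.869269867953186 @ 23.053751476585877
F tool [ 0.16 -0.49  0.36] [-0.08  0.3   0.03]
to final [-1.27 -0.18 52.56]
```

{"fn": "apply_moves", "kwargs": {"deltas": [[0,0,0.008,0,-1],[0,0,0.016,0,-1],[0,0,0.024,0,-1],[0,0,0.032,0,-1]]}}

```text
time_s: 31.5
ee_pos: [432.9, 60.9, 143.0]
ee_rot: [179.5, -29.9, 24.1]
force: [1.2, 0.6, -0.5]
gripper_width: 33.5
gripper_force: 15.0
```

{"fn": "apply_moves", "kwargs": {"deltas": [[0,0,0.004,0,-1],[0,0,0.008,0,-1],[0,0,0.012,0,-1],[0,0,0.015,0,-1],[0,0,0.015,0,-1]]}}

```text
time_s: 32.0
ee_pos: [439.4, 63.8, 130.3]
ee_rot: [179.5, -29.9, 24.1]
force: [-0.3, 0.9, -1.0]
gripper_width: 33.5
gripper_force: 15.0
```

```bash
python3 fin.py
```

```text
time_s 32.0
qpos [ -2.69   0.59 134.01  35.67  21.85  32.76]
ee_pos [439.41  63.8  130.31]
ee_rot [179.54 -29.89  24.06]
force [-0.32  0.93 -1.  ]
r 444.01337672920266 w 33.46281705335686
tilt 29.8908667553146 @ 23.125139881209865
F tool [-0.42 -0.99  0.9 ] [-0.16  0.35  0.08]
to final [-1.53  0.33  5.82]
```

{"fn": "apply_moves", "kwargs": {"deltas": [[0,0,0.0015,0,-1],[0,0,0.003,0,-1],[0,0,0.003,0,-1]]}}

```text
time_s: 32.3
ee_pos: [440.8, 64.3, 128.0]
ee_rot: [179.5, -29.9, 24.1]
force: [0.4, 1.2, 0.9]
gripper_width: 33.3
gripper_force: 15.0
```

{"fn": "apply_moves", "kwargs": {"deltas": [[0,0,0.001,0,-1],[0,0,0.002,0,-1],[0,0,0.002,0,-1]]}}

```text
time_s: 32.6
ee_pos: [441.7, 64.7, 126.2]
ee_rot: [179.5, -29.9, 24.1]
force: [0.6, -0.3, -0.9]
gripper_width: 33.3
gripper_force: 15.0
```

```bash
python3 fin.py
```

```text
time_s 32.6
qpos [ -2.48   1.25 134.19  36.81  21.06  31.7 ]
ee_pos [441.7   64.74 126.22]
ee_rot [179.52 -29.91  24.06]
force [ 0.56 -0.32 -0.9 ]
r 446.41815261763907 w 33.258324416272195
tilt 29.91237706033701 @ 23.10393128849285
F tool [-0.12  0.51  0.98] [-0.08  0.31  0.05]
to final [-1.64  0.29  1.04]
```

{"fn": "apply_moves", "kwargs": {"deltas": [[0,0,0.001,0,-1],[0,0,0.001,0,-1]]}}

```text
time_s: 32.8
ee_pos: [442.6, 64.9, 126.4]
ee_rot: [179.5, -30.0, 24.1]
force: [-5.2, -1.5, 8.2]
gripper_width: 33.7
gripper_force: 15.0
```

{"fn": "apply_moves", "kwargs": {"deltas": [[0,0,0.001,0,-1],[0,0,0.001,0,-1]]}}

```text
time_s: 33.0
ee_pos: [443.1, 65.1, 126.1]
ee_rot: [179.4, -30.1, 24.1]
force: [-9.8, -4.3, 16.7]
gripper_width: 33.3
gripper_force: 15.0
```

{"fn": "apply_moves", "kwargs": {"deltas": [[0,0,0.001,0,-1],[0,0,0.001,0,-1]]}}

```text
time_s: 33.2
ee_pos: [443.6, 65.3, 125.5]
ee_rot: [179.4, -30.1, 24.1]
force: [-11.7, -3.4, 17.8]
gripper_width: 33.2
gripper_force: 15.0
```

```bash
python3 fin.py
```

```text
time_s 33.2
qpos [ -2.38   1.47 134.24  37.54  20.65  31.01]
ee_pos [443.59  65.3  125.47]
ee_rot [179.43 -30.1   24.12]
force [-11.71  -3.4   17.8 ]
r 448.368523262533 w 33.22922078637609
tilt 30.10906998365657 @ 22.98839485584734
F tool [ -1.52  -1.47 -21.48] [0.01 0.53 0.17]
to final [-2.95  0.04 -0.59]
```

{"fn": "apply_moves", "kwargs": {"deltas": [[0,0,-0.002,0,-1],[0,0,-0.0025,0,0.2],[0,0,-0.0025,0,0.2],[0,0,-0.0025,0,0.2],[0,0,-0.0025,0,0.2]]}}

```text
time_s: 33.7
ee_pos: [441.9, 64.8, 125.6]
ee_rot: [179.5, -29.9, 24.1]
force: [0.3, -0.3, -0.7]
gripper_width: 54.3
gripper_force: 0.0
```

{"fn": "apply_moves", "kwargs": {"deltas": [[0,0,-0.03,0,0.2],[0,0,-0.07,0,0.2],[0,0,-0.12,0,0.2],[0,0,-0.17,0,0.2],[0,0,-0.192,0,0.2]]}}

```text
time_s: 34.2
ee_pos: [353.8, 26.6, 296.6]
ee_rot: [179.2, -30.2, 24.2]
force: [0.7, -0.1, -0.2]
gripper_width: 55.1
gripper_force: 0.0
```

{"fn": "apply_moves", "kwargs": {"deltas": [[0,0,0,0,0.2],[0,0,0,0,0.2],[0,0,0,0,0.2]]}}

```text
time_s: 34.5
ee_pos: [353.3, 27.6, 290.4]
ee_rot: [179.7, -29.7, 24.0]
force: [0.6, 1.8, 0.4]
gripper_width: 54.6
gripper_force: 0.0
```

Run:
```python
from fitw import *
s=st();im=cams.grab_frame("wrist");cv2.imwrite("pics/w10.png",im)
C=cam("wrist",s);f=im.astype(int)
for nm,m in(("blue",(f[...,0]>80)&(f[...,2]<70)&(f[...,1]<110)),("red",(f[...,2]>f[...,1]+35))):
    k,l,t,c=cv2.connectedComponentsWithStats(m.astype(np.uint8))
    for i in range(1,k):
        if t[i,4]>150:print(nm,t[i],c[i])
p=np.array([508.5,93.5,np.radians(23.3),0,0])
P=chg(p,[(78,0,30),(78,2*np.pi/5,30),(95,0,30),(61,0,30),(78,0,0)])
print(proj(C,P))
```

```text
time_s 34.5
qpos [-14.08 -19.49 122.21  21.64  54.86  42.96]
ee_pos [353.34  27.58 290.37]
ee_rot [179.67 -29.75  24.02]
force [0.61 1.84 0.36]
r 354.4180923441371 w 54.61668088694602
tilt 29.74698275484414 @ 23.34337972918643
F tool [ 1.31 -1.43  0.33] [-0.16  0.26  0.02]
blue [239 165  29  30 677] [253.12 179.7 ]
blue [268 273  32  10 200] [285.89 276.03]
red [306 116  29  30 637] [320.87 130.14]
[[252.4  178.  ]
 [321.62 129.45]
 [252.27 192.76]
 [252.54 162.88]
 [252.43 173.38]]
```

```bash
python3 -c "
from workcell import env
print(env.job_done())"
```

```text
the job is handed in; nothing more can be done
None
```

I put the red tube in pocket 1, turned the carousel 76° to bring pocket 2 to mid-bay, and put the blue tube in pocket 2. Each was lowered to floor contact before release. The last wrist picture showed both caps where fully seated tubes should be, and I handed the job in at about 34.5 s; no verdict came back.

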